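# Ice and syrup into the jug for iced coffee

## Task

Get the glass jug ready for iced coffee: with the scoop, bring all the ice from the steel bin into the jug, without fingering the ice in the bin (a piece that lands outside the bin may be picked up by hand). Then stand the jug under the spout of the syrup pump, give it two shots: press the pump fully down twice, letting it come right up in between. Finish with the jug standing in the middle of the cork mat and the scoop standing level in its white dish, keep the jug upright with the ice in it, and leave the mug and the tin where they are.

Things in the scene. Friction and masses are not known exactly. Their poses are not given: they have to be found in the camera images.
- ice_bin: fixed open metal bin, 208 mm long (its x), 84 mm wide (y), walls 4 mm, 76 mm wide inside; origin at the centre of its underside, z up. Upright end wall 95 mm high at +x. Flat inner floor at z = 5 mm from x = -30 to +100 mm; from x = -30 a ramp rises to z = 37 mm at x = -100 mm, the low front (lip 39 mm) where the scoop goes in. Sides 41 mm high at the front, rising to 95 mm at x = 0
- ice_1: piece of ice, a slippery clear cube of 24 mm with its edges bevelled by 4 mm, 13 g; origin at its centre. Each starts in the bin, some on top of others; ice_1 to ice_4 are always there, of ice_5 to ice_10 between 3 and 6
- ice_2: piece of ice, a slippery clear cube of 24 mm with its edges bevelled by 4 mm, 13 g; origin at its centre. Each starts in the bin, some on top of others; ice_1 to ice_4 are always there, of ice_5 to ice_10 between 3 and 6
- ice_3: piece of ice, a slippery clear cube of 24 mm with its edges bevelled by 4 mm, 13 g; origin at its centre. Each starts in the bin, some on top of others; ice_1 to ice_4 are always there, of ice_5 to ice_10 between 3 and 6
- ice_4: piece of ice, a slippery clear cube of 24 mm with its edges bevelled by 4 mm, 13 g; origin at its centre. Each starts in the bin, some on top of others; ice_1 to ice_4 are always there, of ice_5 to ice_10 between 3 and 6
- ice_5: piece of ice, a slippery clear cube of 24 mm with its edges bevelled by 4 mm, 13 g; origin at its centre. Each starts in the bin, some on top of others; ice_1 to ice_4 are always there, of ice_5 to ice_10 between 3 and 6
- ice_6: piece of ice, a slippery clear cube of 24 mm with its edges bevelled by 4 mm, 13 g; origin at its centre. Each starts in the bin, some on top of others; ice_1 to ice_4 are always there, of ice_5 to ice_10 between 3 and 6
- ice_7: piece of ice, a slippery clear cube of 24 mm with its edges bevelled by 4 mm, 13 g; origin at its centre. Each starts in the bin, some on top of others; ice_1 to ice_4 are always there, of ice_5 to ice_10 between 3 and 6
- ice_8: piece of ice, a slippery clear cube of 24 mm with its edges bevelled by 4 mm, 13 g; origin at its centre. Each starts in the bin, some on top of others; ice_1 to ice_4 are always there, of ice_5 to ice_10 between 3 and 6
- ice_9: piece of ice, a slippery clear cube of 24 mm with its edges bevelled by 4 mm, 13 g; origin at its centre. Each starts in the bin, some on top of others; ice_1 to ice_4 are always there, of ice_5 to ice_10 between 3 and 6
- ice_10: piece of ice, a slippery clear cube of 24 mm with its edges bevelled by 4 mm, 13 g; origin at its centre. Each starts in the bin, some on top of others; ice_1 to ice_4 are always there, of ice_5 to ice_10 between 3 and 6
- scoop: steel ice scoop standing level in its dish, 160 g; origin at the centre of its underside, x towards its open mouth, z up. Pan from x = -33 to +35 mm, 68 mm wide outside and 63 inside, floor 2.5 mm thick, thinning to a sharp lip; back wall and side walls 40 mm high, the sides 35 mm at x = 0 and then sloping down to 10 mm at x = 24 mm
- scoop_grip (a point): middle of the scoop's black upright grip over its back wall: x = -34 mm, y = 0, 105 mm above the scoop's underside; the grip is 16 mm (scoop's x) by 20 mm (y) and runs from 68 to 142 mm above the underside; axes those of the scoop
- scoop_dish: fixed shallow white dish, 116 mm (its x) by 100 mm (y), rim 11 mm high, walls 4 mm, inner floor 4 mm above the worktop; origin at the centre of its underside. The scoop stands in it with its x along the dish's x
- jug: loose glass jug, 115 mm high, about 0.4 kg, outer diameter 86 mm at the foot and 104 mm at the rim (inside 97 mm at the rim), inner floor 5 mm up, open on top; origin at the centre of its underside, z up. Its handle is at -x, a small pouring lip at +x sticks out to 62 mm from the axis
- jug_handle (a point): grasp point on the jug's upright handle bar, 80 mm from the jug's axis (at -x) and 80 mm above its underside; the bar is 14 mm wide (jug's y) and 16 mm deep (x), and runs from 26 to 100 mm above the underside, with 20 mm of free space between it and the jug
- cork_mat: fixed round cork mat, diameter 124 mm, 6 mm thick; origin at the centre of its underside
- pump_top (a point): middle of the round black pump head's top (diameter 36 mm), on the axis of the fixed amber syrup bottle (diameter 62 mm, 110 mm high to its shoulder), 187 mm above the worktop when up; moves down with the head
- spout_end (a point): open end of the pump's spout, 72 mm out from the bottle's axis, 149 mm above the worktop when up; the syrup would fall straight down from here
- pump (a joint): travel of the pump head in m: 0 up, 0.015 fully down; a spring lifts it again; about 2 N to start it moving and 6 N at the bottom
- mug: cream mug, 94 mm high, a bystander; origin under it
- tin: short tin, diameter 75 mm, 58 mm high, a bystander; origin under it

How it is judged:
By the outcome, as a careful person would: the job done as asked, in the order asked, and still so for the second after the job is handed in, with the robot touching nothing.
Of ice_5, ice_6, ice_7, ice_8, ice_9, ice_10 only 3 to 6 are there at a start; the rules pass over those that are not, and their reading is None.
At some moment in a run one of jug may be knocked a few centimetres aside while the robot is not near it.
It also fails if it takes over 210 s, if anything falls off the work surface, if the arm or the gripper's body presses on something with over 40 N, if the wrist force passes 120 N, or if a joint passes its speed limit or range.

## Robot

A 6-joint arm with a two-finger parallel gripper is mounted at the origin on a cart in front of the work surface, level with it; the furniture and walls round the work are solid. World frame = base frame: x ahead of the robot, y to its left, z up, the work surface at z = 0. Lengths are in mm, angles in rad, forces in N, time in s.
With the tool pointing down it reaches from about 325 to 900 mm from the base axis. Payload 3.5 kg.
Tool frame: the origin (TCP) lies between the finger pads; the fingertips stand 25 mm ahead of it and the grasp point (between the pads) lies 6 mm ahead of it; z points along the fingers, y is the line along which they close (so a half turn about z gives the same grasp; the last joint's range is limited). The gripper opens to 85 mm and grips with 20 to 120 N. Pads are 22 mm wide; open, the fingers measure 114 mm over their backs; the gripper's body (76 mm by 85 mm) begins 54 mm behind the grasp point. The pads swing forward as they close: fully open they stand 13 mm farther back than shut.
Start: joints at [1.138, 0.276, -0.026, 1.268, 0, 1.467], TCP at [202.415, 591.312, 256.313] pointing down, gripper open.
Joint ranges: [-3.12, 3.12], [-0.85, 1.88], [-1.08, 1.24], [-1.95, 2.15], [-1.57, 1.53], [-3.14, 3.14]. Speed limits (rad/s): [2.57, 2.57, 3.14, 3.14, 3.14, 3.14].

## Interface

Orientations are given as a 3x3 rotation matrix whose columns are the frame's x, y, z axes.
In Python, from plant import ctrl gives the robot as it stands.
- The arm moves only by the tool apply_moves, never from a script. Its argument "steps" is a list of rows, each a list of 4 numbers: the shift along the tool's x, y, z in mm, then the turn about the tool's z in degrees. A call has 1 to 5 rows; each row shifts and turns the commanded pose from where the row before left it, along the tool's axes as they then stand; what a row does not reach is not made up. A row lasts 1/8 s, in which the tool goes at most 62.5 mm and 10.7 degrees, less where a joint would pass 70% of its speed; a pose out of reach is approached as far as the arm can. A call with a gripper value outside its range is refused whole. "claw" is the opening, from 0 (shut) to 1 (fully open), set as the call begins (left out, the last holds). The fingers move at their own pace and stop on an object; the grip force is fixed at half the most. Time passes only in rows, so rows that do not move let the fingers close. It gives the time, the measured TCP pose, the force, the opening and the grip force at its end, in the units of the state.
- ctrl.observe(): the state, without advancing time (a new reading comes with each control period).
- ctrl.snapshot(name): name is "scene" or "side" or "wrist"; returns a dict with "image" (384x512x3 uint8, red, green, blue), "mtx" (3x3 intrinsics, pixels), "k1" (the pictures are not rectified: a ray, as slopes to the right and down, at radius r is drawn at 1 + k1 r^2 times it, then the intrinsics apply), "rvec" (rotation vector, rad) and "tvec" (3), from world to camera coordinates, as OpenCV has them; the wrist camera has in their place "hand_eye" (4x4, takes a point from camera to tool coordinates, whose origin is the TCP and whose axes are the flange's). Camera axes: x right, y down, z forward; pixel columns grow to the right and rows downward; lengths in mm; the calibration is good to about 2 mm. A picture is of the moment at which its call begins: read the wrist's pose just before it. There is no depth.
- ctrl.close_job(): hands the job in; it is judged then, once.
Trained networks look in a picture, given as the dict that the camera call returned (one of the last four; its "shot" number tells which), for a name from the list of things; names that differ only in an ending like _2 or _b are one class to them, and where a whole thing is asked for, a point or a joint stands for the part that bears it (a point fixed in the world has none). Each returns a list of dicts, best first, with "score" (0 to 1); they miss things now and then, are a little off and sometimes report something else, mostly with a low value. They report only what shows in the picture. A call takes as long as a camera call.
- ctrl.recognise(picture, target): "location" ([x, y, z] in mm, in the coordinates of the camera as it stood for that picture, good to about 4 mm: the middle of the surface that is visible of it).
- ctrl.silhouettes(picture, target): "pixels" (384x512 bool, what is visible of it).
The state is a dict: "time_s": time; "joint_pos": joint angles; "joint_velocities": joint speeds; "joint_torque": joint torques, N m; "ee_pos": TCP position; "tcp_rot": TCP orientation; "force": force on the tool from outside, world axes, zero at the start; "wrist_torque": the same for the moment, N m; "gripper_width": opening from 0.0 (shut) to 1.0 (fully open); "gripper_force": force on a finger pad.
Only numpy, scipy, OpenCV 4.12 (cv2) and the standard library are available. Lean on these libraries where they do the work, as an engineer would, in place of code of your own. Each camera call takes 0.05 s, during which the arm holds its last target. There are 200 camera calls.

## Working session

There is one attempt and no reset: what is moved stays moved. The work goes in short steps, Python scripts to look and compute and a tool call to move; the robot and the scene stay as the last step left them, time stands still between calls to the robot, and variables do not carry over. Pictures are saved under pics/ and viewed, at most 14 in all, crops included, and the job is handed in when it is done.

Besides the shell and the picture viewer there is one more tool, called after "Emit:" as name(argument=value, ...), one argument or row to a line, values as JSON. apply_moves: Moves the arm, as the interface text tells. Its arguments: {"type":"object","properties":{"steps":{"type":"array"},"claw":{"type":"number"}},"required":["steps"]}

```bash
mkdir -p pics; ls
cat > h.py <<'E'
import numpy as np, cv2
from plant import ctrl
def pose(s):
    T=np.eye(4);T[:3,:3]=cv2.Rodrigues(np.array(s['rvec'],float).reshape(3,1))[0];T[:3,3]=np.ravel(s['tvec']);return np.linalg.inv(T)
def snap(name,save=None):
    o=ctrl.observe(); s=ctrl.snapshot(name)
    if name=='wrist':
        B=np.eye(4);B[:3,:3]=o['tcp_rot'];B[:3,3]=o['ee_pos'];C=B@np.array(s['hand_eye'])
    else: C=pose(s)
    if save: cv2.imwrite('pics/'+save,cv2.cvtColor(s['image'],cv2.COLOR_RGB2BGR))
    return s,C
def find(s,C,t,n=1):
    return [(np.round(C[:3,:3]@np.array(d['location'])+C[:3,3],1),round(d['score'],2)) for d in ctrl.recognise(s,t)[:n]]
def rays(s,C,px):
    px=np.atleast_2d(px).astype(float);K=np.array(s['mtx'])
    u=cv2.undistortPoints(px.reshape(-1,1,2),K,np.array([s['k1'],0,0,0.])).reshape(-1,2)
    return C[:3,3],np.c_[u,np.ones(len(u))]@C[:3,:3].T
def onz(s,C,px,z):
    o,d=rays(s,C,px); return o+d*((z-o[2])/d[:,2])[:,None]
def proj(s,C,p):
    q=(np.atleast_2d(p)-C[:3,3])@C[:3,:3];u=q[:,:2]/q[:,2:];u=u*(1+s['k1']*(u**2).sum(1,keepdims=True))
    K=np.array(s['mtx']);return np.c_[u,np.ones(len(u))]@K[:2].T
E
python3 - <<'E'
from h import *
for c in('scene','side'):
    s,C=snap(c,c+'0.png');print(c,C[:3,3].round())
    for t in 'ice_bin scoop scoop_grip scoop_dish jug jug_handle cork_mat pump_top spout_end mug tin'.split():print(t,find(s,C,t))
    print(find(s,C,'ice_1',12))
o=ctrl.observe();print(o['tcp_rot'],o['gripper_width'])
E
```

```text
pics
scene [ 137. -742.  952.]
ice_bin [(array([ 451.3, -139.7,   29.5]), 0.72)]
scoop [(array([ 409.3, -383.6,   17.3]), 0.64)]
scoop_grip [(array([ 408. , -382.2,   15.4]), 0.82)]
scoop_dish [(array([ 416.2, -325.1,    2. ]), 0.64)]
jug [(array([439.4, 202.7,  79.6]), 0.9)]
jug_handle []
cork_mat [(array([428.4,  80.4,   6. ]), 0.77)]
pump_top [(array([481.7, 414. , 178.3]), 0.59)]
spout_end [(array([488.9, 412.1, 175.7]), 0.58)]
mug [(array([632.2,  33.8,  59.3]), 0.55)]
tin [(array([ 636.7, -223.2,   52.5]), 0.84)]
[(array([ 459.6, -160. ,   27.6]), 0.57), (array([ 460. , -122.4,   26.3]), 0.55), (array([428.7, -91.9,  51.1]), 0.45), (array([ 425.8, -149.7,   26.8]), 0.43), (array([ 431.3, -117.3,   24.7]), 0.41)]
side [ 296. 1352. 1002.]
ice_bin [(array([444.2, -52.5,  41. ]), 0.95)]
scoop [(array([ 409.8, -392.1,   22.7]), 0.61)]
scoop_grip [(array([ 410.7, -386.7,   28. ]), 0.83)]
scoop_dish []
jug [(array([436.8, 253.7,  80.4]), 0.55)]
jug_handle [(array([435.5, 250.5,  79.2]), 0.78)]
cork_mat [(array([392.3,  71.5,   8.6]), 0.45)]
pump_top [(array([486.5, 429.9, 181.1]), 0.57)]
spout_end [(array([488.3, 434.2, 178. ]), 0.52)]
mug [(array([628.7,  81.8,  60.5]), 0.85)]
tin [(array([ 636.9, -184.6,   44.8]), 0.73)]
[(array([ 413.5, -385. ,   23.5]), 0.2)]
[[-9.46107283e-01  3.23853375e-01 -2.55919914e-05]
 [ 3.23853375e-01  9.46107283e-01 -2.50811965e-05]
 [ 1.60901393e-05 -3.20175554e-05 -9.99999999e-01]] 0.9982312048699244
```

View pics/scene0.png

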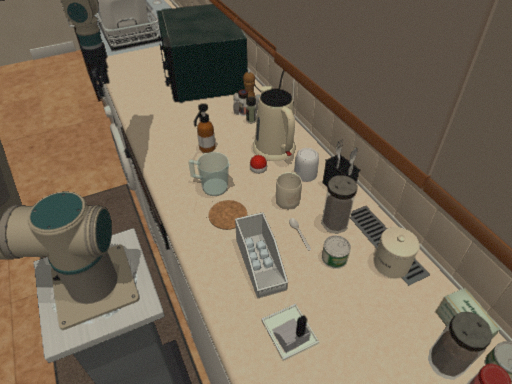

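View pics/side0.png

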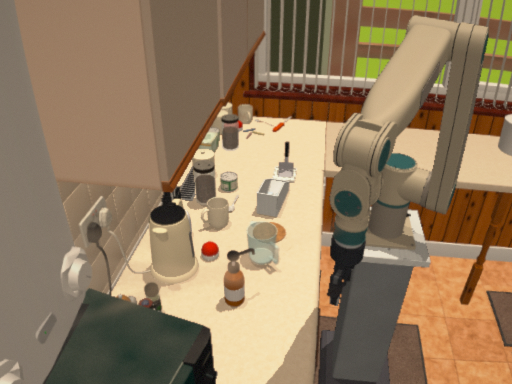

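```bash
cat >> h.py <<'E'
def go(x,y,z,yaw=None):
    """rows needed: total tool shift and turn (yaw: world angle of tool y axis, deg, mod 180)"""
    o=ctrl.observe();R=np.array(o['tcp_rot']);p=np.array(o['ee_pos'])
    d=R.T@(np.array([x,y,z])-p);cur=np.degrees(np.arctan2(R[1,1],R[0,1]))
    print('at',p.round(1),'yaw',round(cur,1),'t',round(o['time_s'],1),'w',round(o['gripper_width'],3),'d',d.round(1),'rows',round(np.linalg.norm(d)/62.5,1),end=' ')
    if yaw is not None:
        t=-((yaw-cur+90)%180-90);print('turn',round(t,1),'j6',round(np.degrees(o['joint_pos'][5])),end='')
    print()
E
python3 -c "
from h import *
go(360,270,380); s,C=snap('wrist'); print(C.round(2))"
```

```text
at [202.4 591.3 256.3] yaw 71.1 t 1.3 w 0.998 d [-253.1 -253.  -123.7] rows 6.1 
[[ 3.2000e-01  9.0000e-01  2.8000e-01  1.2942e+02]
 [ 9.5000e-01 -3.1000e-01 -1.0000e-01  6.1672e+02]
 [-0.0000e+00  3.0000e-01 -9.5000e-01  3.7391e+02]
 [ 0.0000e+00  0.0000e+00  0.0000e+00  1.0000e+00]]
```

Emit:
apply_moves(
  steps=[
    [-36,-36,-18,0],
    [-36,-36,-18,0],
    [-36,-36,-18,0],
    [-36,-36,-18,0],
    [-36,-36,-18,0],
  ],
)

```text
time_s: 1.98
ee_pos: [314.9, 361.3, 347.1]
tcp_rot: [[-0.946, 0.324, 0.001], [0.324, 0.946, 0.0], [-0.001, 0.001, -1.0]]
force: [0.8, -0.5, 0.6]
gripper_width: 1.003
gripper_force: 0.0
```

Emit:
apply_moves(
  steps=[
    [-36,-36,-18,0],
    [-36,-36,-16,0],
    [0,0,0,0],
  ],
)

```text
time_s: 2.35
ee_pos: [361.0, 269.2, 382.1]
tcp_rot: [[-0.944, 0.329, 0.003], [0.329, 0.944, 0.001], [-0.003, 0.002, -1.0]]
force: [0.1, -0.2, 0.2]
gripper_width: 1.003
gripper_force: 0.0
```

Run:
```python
from h import *
s,C=snap('wrist','w1.png')
for t in 'jug jug_handle cork_mat pump_top spout_end mug'.split():print(t,find(s,C,t))
go(440,-120,400)
```

```text
jug [(array([457.9, 217.6,  68.2]), 0.58)]
jug_handle [(array([461. , 209.2,  67.5]), 0.79)]
cork_mat [(array([433.8,  83.3,   2.6]), 0.68)]
pump_top [(array([483. , 420.1, 186.1]), 0.89)]
spout_end [(array([487.8, 424.7, 185. ]), 0.73)]
mug [(array([611.7,  52.6,  52.9]), 0.69)]
at [358.5 272.  379.7] yaw 71.2 t 2.7 w 1.0 d [-203.4 -345.   -20.2] rows 6.4
```

View pics/w1.png

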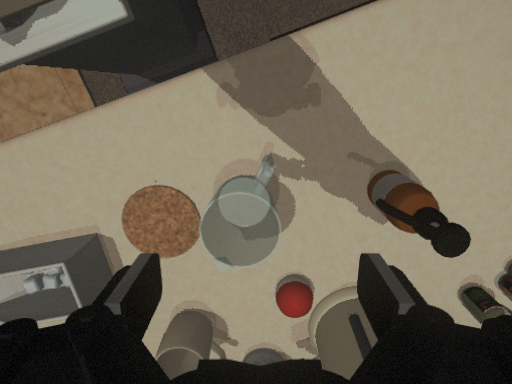

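Run:
```python
from h import *
s,C=snap('wrist')
q=lambda px,z:print(px,z,onz(s,C,px,z).round(1)[0])
q((161,221),6);q((240,228),115);q((201,228),115);q((281,225),115);q((268,161),100);q((222,268),115);q((380,200),149);q((452,238),187)
m=ctrl.silhouettes(s,'cork_mat')[0]['pixels'];(a,b),sz,_=cv2.minAreaRect(np.argwhere(m)[:,::-1].astype(np.float32));q((a,b),6)
m=ctrl.silhouettes(s,'pump_top')[0]['pixels'];print(m.sum(),np.argwhere(m).min(0),np.argwhere(m).max(0))
m=ctrl.silhouettes(s,'jug')[0]['pixels'];ys,xs=np.nonzero(m);print(xs.min(),xs.max(),ys.min(),ys.max())
go(440,-120,420)
```

```text
(161, 221) 6 [426.5  86.4   6. ]
(240, 228) 115 [435.  221.2 115. ]
(201, 228) 115 [419.6 175.9 115. ]
(281, 225) 115 [447.5 270.  115. ]
(268, 161) 100 [369.8 279.5 100. ]
(222, 268) 115 [479.7 180.7 115. ]
(380, 200) 149 [439.7 383.2 149. ]
(452, 238) 187 [485.2 432.7 187. ]
(159.55816650390625, 223.24578857421875) 6 [429.3  82.8   6. ]
1749 [205 375] [263 470]
197 280 159 275
at [358.9 271.7 380. ] yaw 71.2 t 2.9 w 0.994 d [-203.2 -344.6  -39.9] rows 6.4
```

Emit:
apply_moves(
  steps=[
    [-41,-46,-4,0],
    [-41,-46,-4,0],
    [-41,-46,-4,0],
    [-41,-46,-4,0],
    [-41,-46,-4,0],
  ],
)

```text
time_s: 3.52
ee_pos: [479.3, -14.4, 400.6]
tcp_rot: [[-0.946, 0.324, 0.001], [0.324, 0.946, 0.0], [-0.001, 0.0, -1.0]]
force: [1.1, 1.7, 0.5]
gripper_width: 1.002
gripper_force: 0.0
```

Emit:
apply_moves(
  steps=[
    [0,-60,0,0],
    [0,-55,0,0],
    [0,0,0,0],
  ],
)

```text
time_s: 3.9
ee_pos: [440.7, -124.3, 400.2]
tcp_rot: [[-0.944, 0.329, -0.0], [0.329, 0.944, -0.0], [0.0, -0.001, -1.0]]
force: [1.2, 0.3, -0.7]
gripper_width: 0.999
gripper_force: 0.0
```

Run:
```python
from h import *
s,C=snap('wrist','w2.png')
for t in 'ice_bin scoop scoop_grip scoop_dish cork_mat tin'.split():print(t,find(s,C,t))
print(find(s,C,'ice_1',12))
go(440,-120,400)
```

```text
ice_bin [(array([ 450.8, -130.5,   27. ]), 0.65)]
scoop [(array([ 416.5, -384.1,    7.1]), 0.86)]
scoop_grip [(array([ 415.5, -383. ,   10.9]), 0.92)]
scoop_dish [(array([ 421.4, -322.1,    5.6]), 0.92)]
cork_mat [(array([435. ,  83.2,   4.4]), 0.94)]
tin [(array([ 633.4, -207. ,   50.2]), 0.74)]
[(array([ 462.7, -113.9,   29.8]), 0.78), (array([ 431.7, -109.4,   28.9]), 0.61), (array([433.3, -87.3,  54.6]), 0.55), (array([ 424. , -145.7,   29.7]), 0.52), (array([ 422.3, -320.9,    6.7]), 0.38), (array([ 417.9, -384.5,   10.7]), 0.37)]
at [ 441.8 -120.4  400.3] yaw 71.2 t 4.3 w 0.992 d [ 1.8 -0.2  0.3] rows 0.0
```

View pics/w2.png

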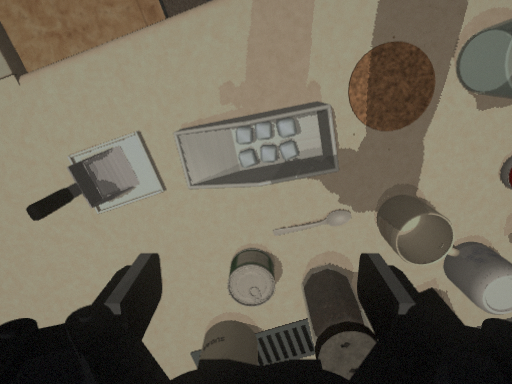

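Run:
```python
import cv2,numpy as np
i=cv2.imread('pics/w2.png')
a=cv2.resize(i[90:200,165:345],None,fx=4.4,fy=3.2,interpolation=3)
a=cv2.resize(i[92:200,165:345],(720,432),interpolation=3)
b=cv2.resize(i[120:230,15:175],(640,440),interpolation=3)
cv2.imwrite('pics/c1.png',a);cv2.imwrite('pics/c2.png',b)
```

```text
(no output)
```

View pics/c1.png

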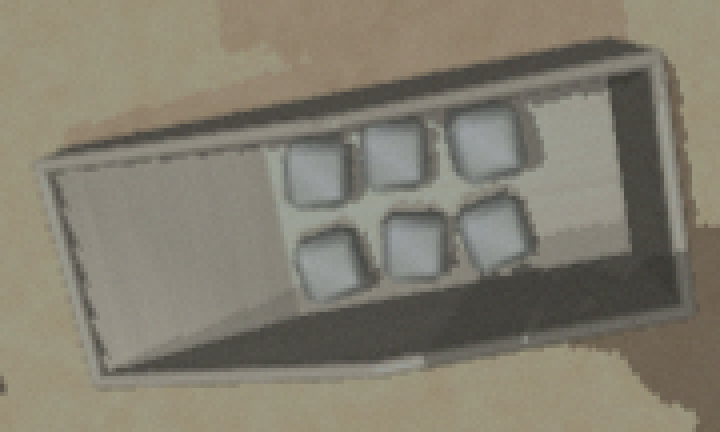

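View pics/c2.png

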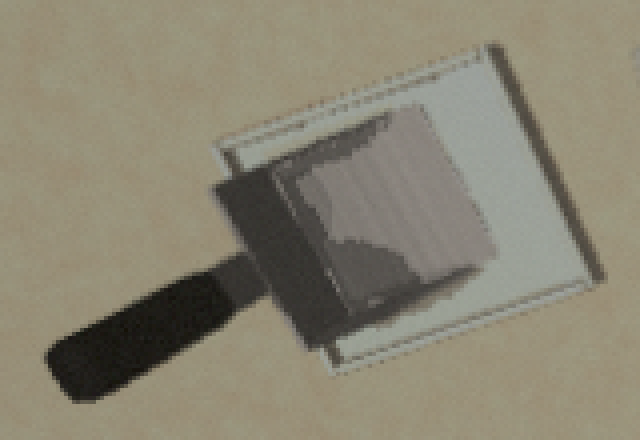

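```bash
cat > fit.py <<'E'
from h import *
from scipy.optimize import least_squares
def fit(s,C,loc,px,x0):
    loc=np.array(loc,float);px=np.array(px,float)
    def w(v): c,n=np.cos(v[2]),np.sin(v[2]);return np.c_[v[0]+c*loc[:,0]-n*loc[:,1],v[1]+n*loc[:,0]+c*loc[:,1],loc[:,2]]
    r=least_squares(lambda v:(proj(s,C,w(v))-px).ravel(),x0);print(r.x[:2].round(1),np.degrees(r.x[2]).round(2),r.fun.round(1));return r.x
E
python3 - <<'E'
from fit import *
s,C=snap('wrist')
b=fit(s,C,[(-104,42,41),(-104,-42,41),(104,42,95),(104,-42,95)],[(174.5,133.3),(189.3,188.3),(328.8,104.5),(337.5,169.5)],[440,-120,1.5])
d=fit(s,C,[(58,50,11),(58,-50,11),(-58,-50,11),(-58,50,11)],[(138.8,130.5),(165,190.8),(98.8,213.8),(69.3,156.3)],[415,-330,1.2])
sc=fit(s,C,[(35,34,5),(35,-34,5),(-33,34,44),(-33,-34,44),(-34,0,146)],[(121.3,146.3),(139.3,184.5),(69.3,166.3),(92.5,207.5),(32.5,214.5)],[415,-330,1.2])
m=np.array([(245,134),(264,130.5),(287,126.5),(247.5,157.5),(268.5,153),(288.5,150)])
for z in(29,53):
  p=onz(s,C,m,z)[:,:2]-b[:2];c,n=np.cos(b[2]),np.sin(b[2]);print(z,(p@np.array([[c,-n],[n,c]])).round(0).tolist())
c,n=np.cos(sc[2]),np.sin(sc[2]);gx,gy=sc[0]-34*c,sc[1]-34*n;print(gx,gy)
go(gx,gy,300,np.degrees(sc[2])+90)
E
```

```text
[ 444.4 -130.7] 82.74 [-0.6 -0.6  0.3  0.6 -0.  -0.5  0.3  0.7]
[ 421.5 -343.1] 90.28 [-0.3  0.1  0.9  0.5  0.3  0.1 -0.9 -0.6]
[ 418.2 -356.4] 91.81 [-0.4 -0.8  1.8  1.1 -1.9  0.3 -1.5  0.9  1.6 -1.1]
29 [[-8.0, 19.0], [20.0, 18.0], [54.0, 17.0], [-11.0, -15.0], [20.0, -15.0], [50.0, -17.0]]
53 [[-6.0, 22.0], [20.0, 21.0], [52.0, 20.0], [-9.0, -11.0], [21.0, -10.0], [49.0, -12.0]]
419.317752114048 -390.3348397110276
at [ 441.7 -120.6  400.3] yaw 71.2 t 4.3 w 0.999 d [ -65.6 -262.6  100.3] rows 4.6 turn 69.4 j6 -5
```

Emit:
apply_moves(
  steps=[
    [0,0,0,10],
    [0,0,0,10],
    [0,0,0,10],
    [0,0,0,10],
    [0,0,0,10],
  ],
)

```text
time_s: 4.97
ee_pos: [441.6, -120.9, 400.3]
tcp_rot: [[-0.356, 0.935, -0.0], [0.935, 0.356, 0.0], [0.0, -0.0, -1.0]]
force: [-1.3, -0.2, 0.5]
gripper_width: 1.002
gripper_force: 0.0
```

Emit:
apply_moves(
  steps=[
    [0,0,20,10],
    [0,0,20,10],
    [0,0,10,0],
    [0,0,0,0],
  ],
)

```text
time_s: 5.48
ee_pos: [441.2, -121.0, 349.7]
tcp_rot: [[-0.022, 1.0, -0.001], [1.0, 0.022, 0.001], [0.001, -0.001, -1.0]]
force: [-0.3, -0.6, -0.0]
gripper_width: 0.995
gripper_force: 0.0
```

Run:
```python
from h import *
go(420,-390,260,181)
```

```text
at [ 441.2 -121.   349.7] yaw 1.3 t 5.5 w 0.995 d [-268.5  -27.1   89.6] rows 4.5 turn 0.3 j6 65
```

Emit:
apply_moves(
  steps=[
    [-54,-5,0,0],
    [-54,-5,0,0],
    [-54,-5,10,0],
    [-54,-5,30,0],
    [-52,-5,30,0],
  ],
)

```text
time_s: 6.1
ee_pos: [422.2, -392.6, 281.2]
tcp_rot: [[-0.021, 1.0, 0.003], [1.0, 0.021, -0.003], [-0.003, 0.002, -1.0]]
force: [1.0, 0.9, 0.3]
gripper_width: 1.001
gripper_force: 0.0
```

Emit:
apply_moves(
  steps=[
    [0,0,20,0],
    [0,0,0,0],
  ],
)

```text
time_s: 6.35
ee_pos: [421.0, -389.9, 259.0]
tcp_rot: [[-0.02, 1.0, -0.002], [1.0, 0.02, 0.003], [0.003, -0.002, -1.0]]
force: [-0.8, 0.5, -0.1]
gripper_width: 0.998
gripper_force: 0.0
```

Run:
```python
from h import *
s,C=snap('wrist','w3.png')
go(419.5,-390,130,181)
print(find(s,C,'scoop_grip'))
i=cv2.imread('pics/w3.png')
for q in [(419.3,-390.3,146),(419.3,-382.3,146),(409.3,-390,146)]:print(proj(s,C,q).round())
```

```text
at [ 421.6 -390.   260.5] yaw 1.2 t 6.4 w 0.997 d [-1.000e-01 -2.100e+00  1.305e+02] rows 2.1 turn 0.2 j6 40
[(array([ 414.2, -369. ,   10.2]), 0.82)]
[[258. 199.]]
[[258. 189.]]
[[244. 199.]]
```

View pics/w3.png

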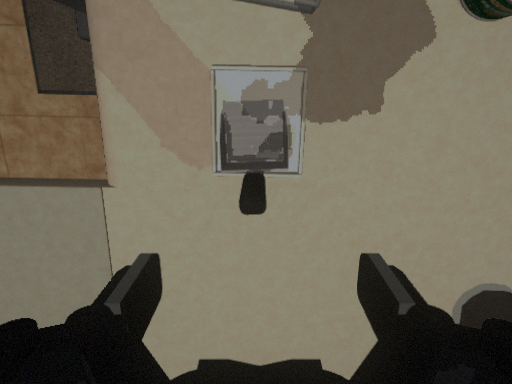

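Emit:
apply_moves(
  steps=[
    [-3,-6,40,0],
    [0,0,45,0],
    [0,0,45,0],
    [0,0,0,0],
  ],
)

```text
time_s: 6.95
ee_pos: [414.5, -390.6, 128.5]
tcp_rot: [[-0.021, 1.0, -0.004], [1.0, 0.021, 0.004], [0.004, -0.004, -1.0]]
force: [-0.6, 0.9, 0.2]
gripper_width: 0.997
gripper_force: 0.0
```

Emit:
apply_moves(
  steps=[
    [0,0,0,0],
    [0,0,0,0],
    [0,0,0,0],
    [0,0,0,0],
    [0,0,0,0],
  ],
  claw=0,
)

```text
time_s: 7.58
ee_pos: [416.0, -393.7, 131.7]
tcp_rot: [[-0.019, 1.0, 0.001], [1.0, 0.019, -0.002], [-0.002, 0.001, -1.0]]
force: [-1.7, 0.2, 6.1]
gripper_width: 0.228
gripper_force: 58.7
```

Emit:
apply_moves(
  steps=[
    [0,0,-5,0],
    [0,0,-10,0],
    [0,0,-15,0],
    [0,0,0,0],
    [0,0,0,0],
  ],
)

```text
time_s: 8.2
ee_pos: [415.7, -393.1, 160.5]
tcp_rot: [[-0.019, 1.0, 0.0], [1.0, 0.019, -0.0], [-0.0, 0.0, -1.0]]
force: [-0.8, 0.5, -1.0]
gripper_width: 0.223
gripper_force: 58.6
```

Run:
```python
from h import *
s,C=snap('wrist','w4.png')
s2,C2=snap('scene'); cv2.imwrite('pics/s4.png',cv2.resize(cv2.cvtColor(s2['image'][280:384,230:350],cv2.COLOR_RGB2BGR),None,fx=3,fy=3,interpolation=3))
go(416,-393,130,181);o=ctrl.observe();print(o['gripper_width'],o['gripper_force'],o['force'],o['wrist_torque'])
```

```text
at [ 415.4 -392.7  159.9] yaw 1.1 t 8.3 w 0.224 d [-0.3  0.6 29.9] rows 0.5 turn 0.1 j6 39
0.22387258103243732 58.61679196357727 [ 0.50543235  0.60895254 -1.8493847 ] [ 0.01962237 -0.02093834  0.00185371]
```

View pics/w4.png

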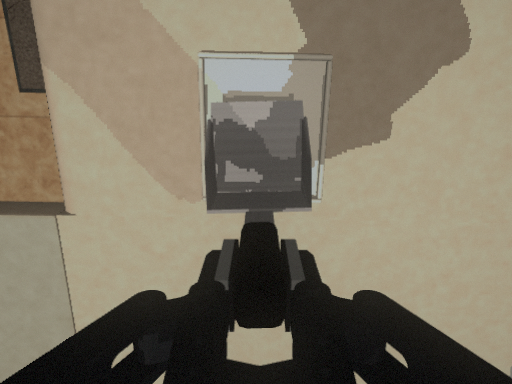

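Emit:
apply_moves(
  steps=[
    [0,0,15,0],
    [0,0,10,0],
    [12,0,0,0],
    [10,0,0,0],
    [8,0,0,0],
  ],
)

```text
time_s: 8.93
ee_pos: [415.2, -363.3, 135.9]
tcp_rot: [[-0.02, 1.0, -0.0], [1.0, 0.02, -0.003], [-0.003, -0.0, -1.0]]
force: [-1.2, -5.7, -0.3]
gripper_width: 0.227
gripper_force: 58.6
```

Emit:
apply_moves(
  steps=[
    [6,0,0,0],
    [7,0,-3,0],
    [7,0,-3,0],
    [7,0,-3,0],
    [0,0,0,0],
  ],
)

```text
time_s: 9.55
ee_pos: [415.0, -336.3, 145.1]
tcp_rot: [[-0.02, 1.0, 0.001], [1.0, 0.02, -0.002], [-0.002, 0.001, -1.0]]
force: [-0.6, -4.2, -0.1]
gripper_width: 0.229
gripper_force: 59.1
```

Emit:
apply_moves(
  steps=[
    [8,0,-3,0],
    [8,0,-2,0],
    [8,0,-2,0],
    [0,0,0,0],
  ],
)

```text
time_s: 10.05
ee_pos: [413.9, -310.9, 151.2]
tcp_rot: [[-0.02, 1.0, -0.0], [1.0, 0.02, 0.001], [0.001, -0.0, -1.0]]
force: [0.1, -3.1, -2.5]
gripper_width: 0.226
gripper_force: 59.3
```

Run:
```python
from h import *
s,C=snap('wrist','w5.png')
go(416,-393,130,181);o=ctrl.observe();print(o['gripper_width'],o['gripper_force'],o['force'],o['wrist_torque'])
```

```text
at [ 413.9 -311.   151.1] yaw 1.1 t 10.1 w 0.23 d [-82.    0.5  21. ] rows 1.4 turn 0.1 j6 45
0.23024253700294953 59.3735933303833 [ 0.24516821 -2.93266673 -2.14937607] [-0.78730115 -0.11988928 -0.08695969]
```

View pics/w5.png

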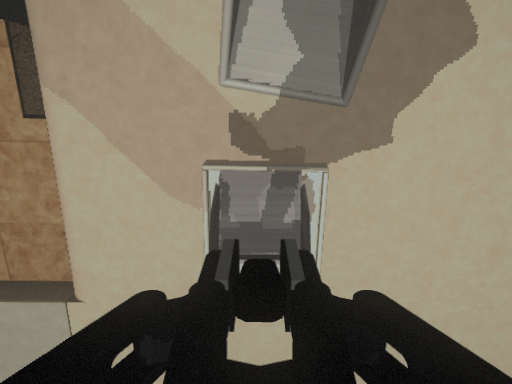

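Emit:
apply_moves(
  steps=[
    [6,0,-1,0],
    [6,0,-1,0],
    [0,0,-20,0],
    [0,0,-35,0],
    [0,0,0,8.4],
  ],
)

```text
time_s: 10.72
ee_pos: [415.0, -299.2, 210.9]
tcp_rot: [[0.13, 0.992, 0.004], [0.992, -0.13, 0.001], [0.002, 0.004, -1.0]]
force: [1.7, 0.2, -1.1]
gripper_width: 0.228
gripper_force: 59.5
```

Emit:
apply_moves(
  steps=[
    [0,0,0,0],
    [0,0,0,0],
  ],
)

```text
time_s: 10.98
ee_pos: [413.2, -298.6, 207.4]
tcp_rot: [[0.125, 0.992, -0.001], [0.992, -0.125, 0.003], [0.003, -0.002, -1.0]]
force: [-0.1, -0.4, -1.2]
gripper_width: 0.222
gripper_force: 59.5
```

Run:
```python
from h import *
go(428.5,-256,215,172.74)
```

```text
at [ 413.2 -298.6  207.4] yaw -7.2 t 11.0 w 0.222 d [44.2  9.9 -7.5] rows 0.7 turn 0.1 j6 54
```

Emit:
apply_moves(
  steps=[
    [22,5,-4,0],
    [22,5,-4,0],
    [0,0,0,0],
    [0,0,0,0],
  ],
)

```text
time_s: 11.48
ee_pos: [429.0, -257.6, 215.8]
tcp_rot: [[0.126, 0.992, -0.001], [0.992, -0.126, 0.001], [0.0, -0.001, -1.0]]
force: [-0.2, -0.4, -1.2]
gripper_width: 0.222
gripper_force: 59.5
```

Run:
```python
from h import *
s,C=snap('wrist','w6.png')
go(429.6,-247,204,172.74)
i=cv2.imread('pics/w6.png');cv2.imwrite('pics/w6c.png',cv2.resize(i[0:300,130:400],None,fx=2,fy=2,interpolation=3))
```

```text
at [ 429.  -257.9  215.9] yaw -7.3 t 11.5 w 0.225 d [10.8 -0.8 11.9] rows 0.3 turn -0.0 j6 59
```

View pics/w6c.png

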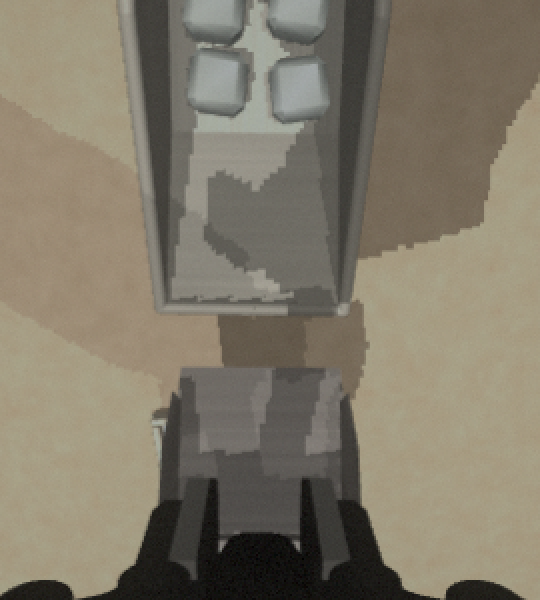

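Run:
```python
from h import *
s,C=snap('wrist')
R=np.array(ctrl.observe()['tcp_rot']);p=np.array(ctrl.observe()['ee_pos'])
for z in (39,41): print(((onz(s,C,[(209,155.5),(304,155)],z)-p)@R).round(1).tolist())
for z in (67,72,77):print(z,((onz(s,C,[(221,184.5),(300.5,184.5)],z)-p)@R).round(1).tolist())
# far rim of bin visible at image top: crop(118,0),(390,0)
print(np.hypot(*(np.diff(onz(s,C,[(221,184.5),(300.5,184.5)],72),axis=0)[0][:2])))
```

```text
[[18.8, -45.0, 177.0], [19.2, 39.0, 176.9]]
[[19.2, -44.7, 175.0], [19.6, 38.7, 174.9]]
67 [[0.2, -32.0, 149.0], [0.2, 33.3, 148.9]]
72 [[1.6, -31.4, 144.0], [1.6, 32.7, 143.9]]
77 [[3.1, -30.8, 139.0], [3.1, 32.0, 138.9]]
64.0893503144676
```

Emit:
apply_moves(
  steps=[
    [0,-3,0,0],
    [13,0,13,0],
    [14,0,13,0],
    [14,0,8,0],
    [14,0,8,0],
  ],
)

```text
time_s: 12.2
ee_pos: [433.2, -201.3, 173.4]
tcp_rot: [[0.126, 0.992, -0.001], [0.992, -0.126, 0.001], [0.0, -0.001, -1.0]]
force: [0.3, 0.1, -0.4]
gripper_width: 0.231
gripper_force: 59.4
```

Emit:
apply_moves(
  steps=[
    [13,0,7,0],
    [12,0,7,0],
    [12,0,7,0],
    [0,0,0,0],
  ],
)

```text
time_s: 12.7
ee_pos: [437.6, -165.0, 152.6]
tcp_rot: [[0.126, 0.992, -0.001], [0.992, -0.126, 0.001], [0.0, -0.001, -1.0]]
force: [-0.5, -1.0, -1.7]
gripper_width: 0.23
gripper_force: 59.4
```

Run:
```python
from h import *
s,C=snap('wrist','w7.png')
go(429.6,-247,204,172.74)
o=ctrl.observe();print(np.round(o['force'],1),np.round(o['wrist_torque'],2))
i=cv2.imread('pics/w7.png');cv2.imwrite('pics/w7c.png',cv2.resize(i[0:300,130:400],None,fx=2,fy=2,interpolation=3))
```

```text
at [ 438.  -165.7  153.1] yaw -7.3 t 12.8 w 0.219 d [-81.7   1.9 -50.9] rows 1.5 turn 0.0 j6 69
[ 0.6 -0.9 -1.8] [ 0.01 -0.05  0.03]
```

View pics/w7c.png

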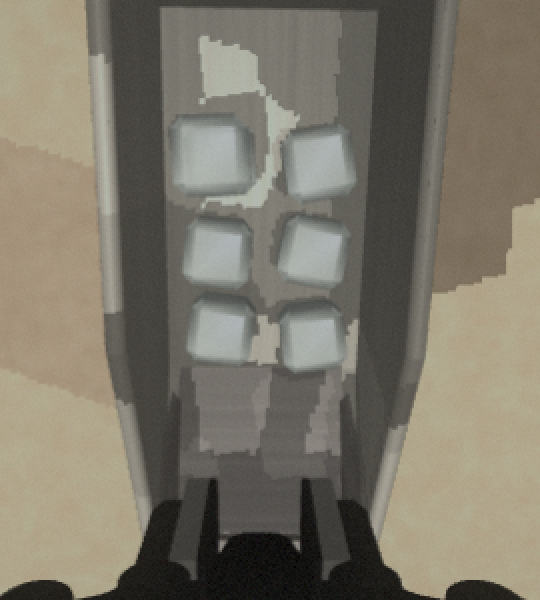

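Emit:
apply_moves(
  steps=[
    [4,0,2,0],
    [4,0,2,0],
    [0,0,0,0],
  ],
)

```text
time_s: 13.12
ee_pos: [439.3, -158.1, 149.4]
tcp_rot: [[0.127, 0.992, 0.0], [0.992, -0.127, -0.0], [-0.0, 0.0, -1.0]]
force: [-0.5, -0.8, -1.0]
gripper_width: 0.228
gripper_force: 59.5
```

Emit:
apply_moves(
  steps=[
    [8,0,0,0],
    [8,0,0,0],
    [8,0,0,0],
    [8,0,0,0],
    [8,0,0,0],
  ],
)

```text
time_s: 13.75
ee_pos: [444.2, -117.8, 149.3]
tcp_rot: [[0.127, 0.992, -0.0], [0.992, -0.127, -0.0], [-0.0, -0.0, -1.0]]
force: [0.9, -0.5, -0.9]
gripper_width: 0.223
gripper_force: 59.5
```

Emit:
apply_moves(
  steps=[
    [8,0,0,0],
    [8,0,0,0],
    [8,0,0,0],
    [8,0,0,0],
    [0,0,0,0],
  ],
)

```text
time_s: 14.38
ee_pos: [448.3, -85.9, 149.3]
tcp_rot: [[0.126, 0.992, 0.0], [0.992, -0.126, 0.001], [0.001, -0.0, -1.0]]
force: [0.0, -0.4, -1.2]
gripper_width: 0.224
gripper_force: 59.6
```

Run:
```python
from h import *
s,C=snap('wrist','w8.png')
go(429.6,-247,204,172.74)
o=ctrl.observe();print(np.round(o['force'],1),np.round(o['wrist_torque'],2))
i=cv2.imread('pics/w8.png');cv2.imwrite('pics/w8c.png',cv2.resize(i[0:300,130:400],None,fx=2,fy=2,interpolation=3))
```

```text
at [448.3 -86.3 149.3] yaw -7.3 t 14.4 w 0.223 d [-161.8    1.8  -54.7] rows 2.7 turn 0.0 j6 78
[-0.1  0.7 -2.2] [ 0.12  0.04 -0.01]
```

View pics/w8c.png

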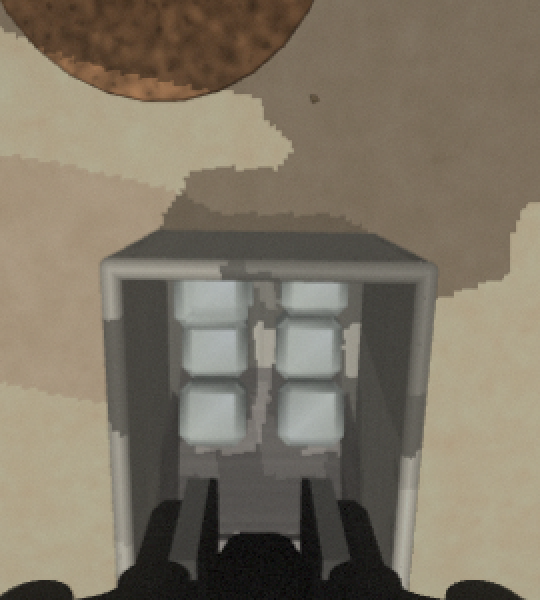

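Emit:
apply_moves(
  steps=[
    [8,0,0,0],
    [8,0,0,0],
    [8,0,0,0],
    [8,0,0,0],
    [6,0,0,0],
  ],
)

```text
time_s: 15.05
ee_pos: [453.0, -50.1, 149.3]
tcp_rot: [[0.127, 0.992, -0.001], [0.992, -0.127, -0.005], [-0.005, -0.0, -1.0]]
force: [1.2, -4.3, -2.7]
gripper_width: 0.228
gripper_force: 59.4
```

Emit:
apply_moves(
  steps=[
    [3,0,0,0],
    [3,0,0,0],
    [0,0,0,0],
  ],
)

```text
time_s: 15.42
ee_pos: [453.6, -44.3, 149.1]
tcp_rot: [[0.127, 0.992, -0.001], [0.992, -0.127, -0.005], [-0.005, -0.0, -1.0]]
force: [-0.6, -6.0, -3.0]
gripper_width: 0.225
gripper_force: 59.3
```

Emit:
apply_moves(
  steps=[
    [3,0,0,0],
    [0,0,0,0],
  ],
)

```text
time_s: 15.68
ee_pos: [453.9, -41.5, 149.1]
tcp_rot: [[0.127, 0.992, -0.001], [0.992, -0.127, -0.005], [-0.005, -0.001, -1.0]]
force: [0.1, -4.6, -3.1]
gripper_width: 0.226
gripper_force: 59.2
```

Emit:
apply_moves(
  steps=[
    [-1,0,0,0],
    [0,0,0,0],
    [0,0,0,0],
  ],
  claw=0.215,
)

```text
time_s: 16.05
ee_pos: [453.9, -41.9, 149.1]
tcp_rot: [[0.127, 0.992, -0.001], [0.992, -0.127, -0.003], [-0.003, -0.0, -1.0]]
force: [-0.7, -5.4, -2.7]
gripper_width: 0.226
gripper_force: 59.2
```

Emit:
apply_moves(
  steps=[
    [0,0,0,0],
    [0,0,0,0],
    [0,0,0,0],
  ],
  claw=0.222,
)

```text
time_s: 16.42
ee_pos: [453.9, -41.9, 149.2]
tcp_rot: [[0.127, 0.992, -0.001], [0.992, -0.127, -0.003], [-0.003, -0.0, -1.0]]
force: [-0.5, -6.1, -2.9]
gripper_width: 0.227
gripper_force: 59.2
```

Emit:
apply_moves(
  steps=[
    [0,0,0,0],
    [0,0,0,0],
    [0,0,0,0],
  ],
  claw=0.23,
)

```text
time_s: 16.8
ee_pos: [454.0, -40.9, 149.3]
tcp_rot: [[0.127, 0.992, -0.0], [0.992, -0.127, 0.0], [0.0, -0.0, -1.0]]
force: [-0.6, -3.4, -3.2]
gripper_width: 0.229
gripper_force: 21.8
```

Emit:
apply_moves(
  steps=[
    [0,0,0,0],
    [0,0,0,0],
    [0,0,0,0],
  ],
  claw=0.24,
)

```text
time_s: 17.18
ee_pos: [454.4, -40.8, 149.6]
tcp_rot: [[0.127, 0.992, 0.001], [0.992, -0.127, 0.001], [0.001, 0.001, -1.0]]
force: [-0.1, -0.4, 0.6]
gripper_width: 0.242
gripper_force: 0.0
```

Emit:
apply_moves(
  steps=[
    [0,0,0,0],
    [0,0,0,0],
  ],
  claw=0.4,
)

```text
time_s: 17.42
ee_pos: [454.1, -41.0, 149.4]
tcp_rot: [[0.127, 0.992, 0.0], [0.992, -0.127, 0.0], [0.0, 0.0, -1.0]]
force: [0.0, 0.1, 0.5]
gripper_width: 0.399
gripper_force: 0.0
```

```bash
cat > v.py <<'E'
from fit import *
import sys
# overlay-free state: ice masks and scoop in tool/bin frame
b=np.array([444.4,-130.7]);a=np.radians(82.74);U=np.array([[np.cos(a),-np.sin(a)],[np.sin(a),np.cos(a)]])
s,C=snap('wrist',sys.argv[1])
R=np.array(ctrl.observe()['tcp_rot']);p=np.array(ctrl.observe()['ee_pos'])
for t in ('scoop_grip','scoop'):
    for d in ctrl.silhouettes(s,t)[:1]:
        m=d['pixels'];ys,xs=np.nonzero(m);print(t,round(d['score'],2),xs.min(),xs.max(),ys.min(),ys.max(),len(xs))
for q,sc in find(s,C,'ice_1',14):print('ice',q,'bin',((q[:2]-b)@U).round(),sc,proj(s,C,q)[0].round())
go(*p)
E
python3 v.py w9.png
python3 - <<'E'
from h import *
i=cv2.imread('pics/w9.png');cv2.imwrite('pics/w9c.png',cv2.resize(i,(768,576)))
E
```

```text
scoop_grip 0.75 217 302 223 364 4628
scoop 0.61 217 302 224 364 4510
ice [433.3 -67.8  31.4] bin [61. 19.] 0.95 [237. 233.]
ice [466.7 -74.1  31. ] bin [ 59. -15.] 0.83 [282. 235.]
ice [428.5 -98.2  33.2] bin [30. 20.] 0.7 [237. 270.]
ice [ 463.1 -106.3   27.9] bin [ 27. -15.] 0.67 [281. 270.]
ice [436.2 -57.8  53.9] bin [71. 17.] 0.62 [237. 233.]
at [454.1 -41.1 149.3] yaw -7.3 t 17.6 w 0.398 d [ 0.  0. -0.] rows 0.0
```

View pics/w9c.png

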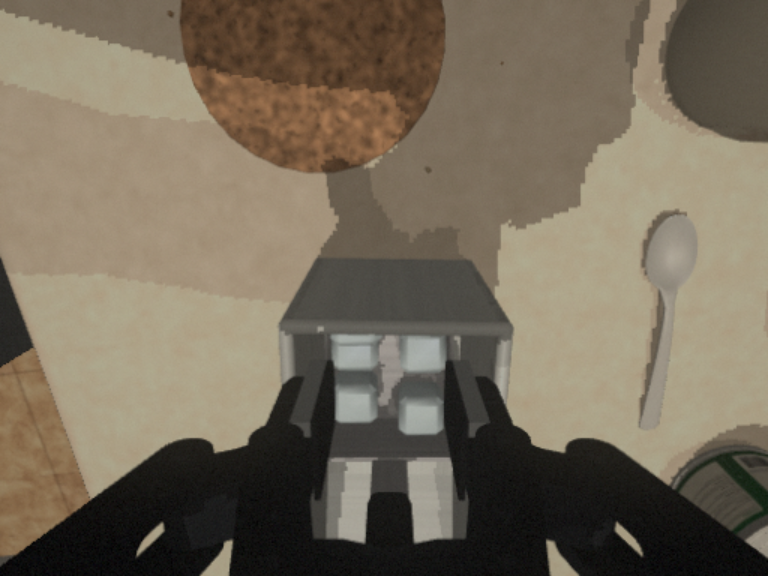

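Run:
```python
from h import *
s,C=snap('wrist')
R=np.array(ctrl.observe()['tcp_rot']);p=np.array(ctrl.observe()['ee_pos'])
for px,z in [((218.7,305),45),((312,305),45),((255,305),45),((246,328),147),((273,328),147),((253,305),73),((188,217),95),((341,217),95)]:print(px,z,((onz(s,C,px,z)-p)@R).round(1).tolist())
i=cv2.cvtColor(s['image'],cv2.COLOR_RGB2GRAY);print(i[320:384:4,200:330:6])
```

```text
(218.7, 305) 45 [[-83.4, -31.7, 104.3]]
(312, 305) 45 [[-83.5, 40.0, 104.3]]
(255, 305) 45 [[-83.5, -3.8, 104.3]]
(246, 328) 147 [[-21.0, -6.2, 2.3]]
(273, 328) 147 [[-21.0, 5.3, 2.3]]
(253, 305) 73 [[-63.2, -4.7, 76.3]]
(188, 217) 95 [[9.0, -39.4, 54.3]]
(341, 217) 95 [[8.9, 44.1, 54.3]]
[[ 22  22  22  92 117 161 162 158  60  59  61  60 121 158 159 140 139  66
   28  24  15  23]
 [ 22  20  21  98 118 164 163 161  60  63  59  63 123 160 158 152 139  74
   25  24  19  22]
 [ 20  20  26  98 119 167 166 166  61  28  24  31 110 164 161 160 140  71
   26  22  17  22]
 [ 22  27  25  94 117 163 162 163  23  27  24  22  50 160 162 160 140  73
   27  21  20  14]
 [ 18  30  64 101 117 163 165 164  25  24  20  26  26 165 160 161 140  72
   71  23  22  23]
 [ 20  24  67 100 120 164 163 165  22  27  28  17  25 158 157 157 139  68
   67  21  20  22]
 [ 21  18  64 106 117 164 163 163  20  20  24  30  21 162 159 159 139  71
   69  21  23  16]
 [ 18  17  65 111 116 164 165 162  21  21  21  25  12 160 159 158 137  71
   72  24  25  14]
 [ 18  17  66 117 116 167 163 164  25  23  20  19  25 164 161 160 142  71
   72  20  24  15]
 [ 18  10  63 117 113 163 165 163  19  15  21  15  19 163 162 162 140  70
   72  18  20  11]
 [  3  13  14  12  18  37 124 151   8  22  19  18  19 161 113  27  25  23
   18  14  15  19]
 [ 21  20  16  13  22  19  20  19  20  26  19  21  20  25  21  21  17  23
   21  22  17  13]
 [ 18  19  20  11  15  20  14  17  10  23  17  18  20  25  21  18  18  19
   18  18  17  19]
 [ 10  17  23  15  18  14  20  15  11  17  17  21  11  15  20  15  21  22
   12  20  21  18]
 [ 19   9  12  22  17  16  20  12  19  17  14  20   9  20  24  19  19  11
   19  19  18  18]
 [ 22  21  16  18  19  14  20  17  16  18  20  18  17  18  17  13  15  12
   22  13  15   7]]
```

Run:
```python
from h import *
s,C=snap('wrist')
o=ctrl.observe();R=np.array(o['tcp_rot']);p=np.array(o['ee_pos'])
print(((onz(s,C,(258,211),p[2]-87.5)-p)@R).round(1))
g=cv2.cvtColor(cv2.imread('pics/w4.png'),cv2.COLOR_BGR2GRAY);print(g[180:225,230])
```

```text
[[-0.1 -1.3 87.5]]
[130 118  78  79  78  81  76  80  76  78  80  87  88  62  59  63  63  62
  59  60  63  62  60  62  63  64  62  64  64  93 135 129 136 151 161 162
 160 162 160 161 158 159 161 161 162]
```

Emit:
apply_moves(
  steps=[
    [-20,0,0,0],
    [-22,0,0,0],
    [-20,0,0,0],
    [-18,0,0,0],
    [0,0,0,0],
  ],
  claw=0.6,
)

```text
time_s: 18.35
ee_pos: [444.1, -121.2, 149.4]
tcp_rot: [[0.129, 0.992, 0.0], [0.992, -0.129, -0.0], [-0.0, 0.0, -1.0]]
force: [0.4, 0.9, -0.6]
gripper_width: 0.603
gripper_force: 0.0
```

Run:
```python
from h import *
s,C=snap('wrist','w10.png')
o=ctrl.observe();R=np.array(o['tcp_rot']);p=np.array(o['ee_pos']);print(p.round(1),np.round(o['force'],1))
g=cv2.cvtColor(s['image'],cv2.COLOR_RGB2GRAY);print(g[170:270:2,230],g[200,200:330:3],g[270,220:300:3])
```

```text
[ 443.9 -120.6  149.3] [ 0.2 -0.5 -0.9]
[179 178 175 181 179 176 171 142  96  85  74  68  69  63  66  65  69  65
 132 151 184 185 185 183 185 184 183 185 183 182 184 183 175 165 164 168
 170 169 169 173 171 171 171 168 172 168 169 168 170 171] [71 72 69 69 59 61 66 68 63 66 65 67 66 69 67 66 69 68 66 66 65 67 70 65
 65 67 67 65 64 68 67 70 65 65 66 65 70 74 77 78 71 68 72 65] [124 172 171 171 170 172  30  27  22  30  28  28  29  24  31  26  28  29
  30  25  49 166 165 170 168 162 149]
```

Emit:
apply_moves(
  steps=[
    [-3,0,9,0],
    [0,0,9,0],
    [0,0,0,0],
  ],
)

```text
time_s: 18.77
ee_pos: [442.5, -122.6, 130.0]
tcp_rot: [[0.126, 0.992, -0.003], [0.992, -0.126, 0.001], [0.001, -0.003, -1.0]]
force: [0.6, -0.0, 0.1]
gripper_width: 0.599
gripper_force: 0.0
```

Emit:
apply_moves(
  steps=[
    [0,0,0,0],
    [0,0,0,0],
    [0,0,0,0],
    [0,0,0,0],
  ],
  claw=0,
)

```text
time_s: 19.27
ee_pos: [443.7, -123.5, 131.6]
tcp_rot: [[0.127, 0.992, 0.0], [0.992, -0.127, -0.0], [-0.0, 0.0, -1.0]]
force: [-0.4, -0.8, 1.6]
gripper_width: 0.223
gripper_force: 58.9
```

Emit:
apply_moves(
  steps=[
    [4,0,0,0],
    [4,0,0,0],
    [4,0,0,0],
    [0,0,0,0],
  ],
)

```text
time_s: 19.77
ee_pos: [445.7, -111.2, 131.6]
tcp_rot: [[0.126, 0.992, 0.001], [0.992, -0.126, 0.0], [0.0, 0.001, -1.0]]
force: [1.5, -2.7, 3.0]
gripper_width: 0.227
gripper_force: 59.2
```

Emit:
apply_moves(
  steps=[
    [2,0,0,0],
    [2,0,0,0],
    [0,0,0,0],
  ],
)

```text
time_s: 20.15
ee_pos: [445.9, -107.8, 131.7]
tcp_rot: [[0.127, 0.992, 0.001], [0.992, -0.127, -0.001], [-0.001, 0.001, -1.0]]
force: [-0.7, -4.1, 4.7]
gripper_width: 0.222
gripper_force: 59.5
```

Emit:
apply_moves(
  steps=[
    [-1,0,-4,0],
    [-1,0,-8,0],
    [0,0,-14,0],
    [0,0,-20,0],
    [0,0,-25,0],
  ],
)

```text
time_s: 20.78
ee_pos: [444.5, -108.9, 203.0]
tcp_rot: [[0.127, 0.992, -0.002], [0.992, -0.127, 0.001], [0.001, -0.002, -1.0]]
force: [0.3, 0.7, -2.8]
gripper_width: 0.229
gripper_force: 58.9
```

Emit:
apply_moves(
  steps=[
    [0,0,-25,0],
    [0,0,-20,0],
    [0,0,-14,0],
    [0,0,0,0],
  ],
)

```text
time_s: 21.28
ee_pos: [445.9, -109.7, 262.6]
tcp_rot: [[0.127, 0.992, 0.002], [0.992, -0.127, -0.001], [-0.0, 0.002, -1.0]]
force: [0.4, -1.1, -1.9]
gripper_width: 0.224
gripper_force: 59.0
```

```bash
python3 v.py w11.png
python3 - <<'E'
from h import *
o=ctrl.observe();print(np.round(o['force'],2),np.round(o['wrist_torque'],3))
s,C=snap('scene')
print(find(s,C,'jug'),find(s,C,'jug_handle'),find(s,C,'ice_1',12))
E
```

```text
scoop_grip 0.66 206 313 105 333 9522
scoop 0.86 206 313 105 333 9565
ice [431.4 -94.5 162.6] bin [34. 17.] 0.97 [235. 186.]
ice [462.2 -99.4 160.1] bin [ 33. -14.] 0.88 [281. 186.]
ice [437.9 -68.6 159.4] bin [61. 14.] 0.85 [240. 146.]
ice [467.7 -73.6 162.9] bin [ 60. -16.] 0.77 [286. 148.]
ice [476.3 -52.9 156.5] bin [ 81. -22.] 0.71 [295. 113.]
ice [439.9 -46.4 187.1] bin [83. 15.] 0.58 [235. 114.]
ice [452.8 -45.  160. ] bin [86.  2.] 0.48 [257. 106.]
at [ 444.5 -109.2  260.2] yaw -7.3 t 21.5 w 0.224 d [-0.1  0.8 -1.3] rows 0.0 
[ 0.14 -0.29 -2.38] [-0.077  0.006  0.036]
[(array([440.5, 205.3,  75.3]), 0.69)] [(array([434.3, 202.5,  69.4]), 0.95)] [(array([428.8, -54.3, 178.4]), 0.54)]
```

Emit:
apply_moves(
  steps=[
    [4,0,0,0],
    [8,-1,0,0],
    [12,-2,0,0],
    [16,-3,0,0],
    [20,-4,0,0],
  ],
)

```text
time_s: 22.3
ee_pos: [442.9, -47.4, 261.4]
tcp_rot: [[0.127, 0.992, 0.0], [0.992, -0.127, 0.0], [0.0, 0.0, -1.0]]
force: [0.3, 0.1, -2.4]
gripper_width: 0.226
gripper_force: 59.0
```

Emit:
apply_moves(
  steps=[
    [20,-5,0,0],
    [20,-5,0,0],
    [20,-5,0,0],
    [17,-5,0,0],
    [14,-4,0,0],
  ],
)

```text
time_s: 22.92
ee_pos: [430.2, 46.1, 261.3]
tcp_rot: [[0.126, 0.992, -0.0], [0.992, -0.126, 0.0], [0.0, -0.0, -1.0]]
force: [0.1, -0.0, -1.8]
gripper_width: 0.224
gripper_force: 58.9
```

Emit:
apply_moves(
  steps=[
    [11,-3,0,0],
    [8,-2,0,0],
    [5,-1,0,0],
    [2,0,0,0],
    [0,0,0,0],
  ],
)

```text
time_s: 23.55
ee_pos: [428.3, 71.0, 261.3]
tcp_rot: [[0.127, 0.992, 0.0], [0.992, -0.127, -0.0], [-0.0, 0.0, -1.0]]
force: [-0.7, 0.1, -2.6]
gripper_width: 0.225
gripper_force: 58.9
```

```bash
python3 v.py w12.png
python3 - <<'E'
from h import *
s,C=snap('wrist')
for t in ('jug','jug_handle'):
  print(find(s,C,t))
  for d in ctrl.silhouettes(s,t)[:1]:
    m=d['pixels'].astype(np.uint8);ys,xs=np.nonzero(m);print(len(xs),xs.min(),xs.max(),ys.min(),ys.max())
    cv2.imwrite('pics/m_%s.png'%t,m*255)
E
```

```text
scoop_grip 0.58 205 313 104 334 9930
scoop 0.85 205 313 104 334 9797
ice [449.2 104.7 162.9] bin [234.  25.] 0.81 [285. 153.]
ice [423.3 131.3 185. ] bin [257.  54.] 0.81 [238. 119.]
ice [418.3 114.1 160. ] bin [240.  57.] 0.69 [236. 144.]
ice [446.5  81.8 156. ] bin [211.  25.] 0.67 [284. 184.]
ice [456.7 130.6 158.8] bin [261.  21.] 0.64 [292. 110.]
ice [409.2  87.1 164.1] bin [212.  62.] 0.63 [228. 187.]
ice [432.4 143.7 156. ] bin [271.  47.] 0.51 [252.  93.]
at [428.2  70.9 261.3] yaw -7.3 t 23.8 w 0.224 d [0. 0. 0.] rows 0.0 
[(array([440.7, 202.9,   5. ]), 0.76)]
6850 183 326 0 61
[(array([442.4, 197.9,   3.4]), 0.78)]
6983 183 326 0 61
```

```bash
cat > jug.py <<'E'
from h import *
from scipy.optimize import least_squares
def rim(s,C):
    m=ctrl.silhouettes(s,'jug')[0]['pixels'];pts=[]
    for x in range(m.shape[1]):
        r=np.nonzero(m[:,x])[0]
        if len(r)>3:pts.append((x,r.max()))
    P=onz(s,C,pts,115)[:,:2]
    # lower-in-picture boundary = near rim; robust circle r=52 (lip/handle as outliers)
    f=least_squares(lambda c:np.hypot(*(P-c).T)-52,P.mean(0)+[0,40],loss='soft_l1',f_scale=2)
    return f.x,f.fun,P
if __name__=='__main__':
    s,C=snap('wrist');c,e,P=rim(s,C);print(c.round(1),np.round(e[::8],0));print(P[::12].round().tolist())
    R=np.array(ctrl.observe()['tcp_rot']);p=np.array(ctrl.observe()['ee_pos'])
    print('pan centre over jug, tool shift',(R.T@np.array([c[0]-p[0],c[1]-p[1],0])-[34,0,0]).round(1))
E
python3 jug.py
```

```text
[445.1 216.3] [ 1.  1.  1. -0.  1.  0. -0. -1. -1. -1. -1. -0. -1. -1. -1.  1.  4.  7.]
[[393.0, 208.0], [398.0, 192.0], [405.0, 183.0], [413.0, 176.0], [421.0, 171.0], [429.0, 167.0], [437.0, 166.0], [446.0, 165.0], [455.0, 167.0], [464.0, 169.0], [473.0, 171.0], [482.0, 171.0]]
pan centre over jug, tool shift [112.2  -1.6  -0. ]
```

Emit:
apply_moves(
  steps=[
    [4,0,0,0],
    [8,0,0,0],
    [11,0,0,0],
    [12,0,0,0],
    [11,-1,0,0],
  ],
)

```text
time_s: 24.72
ee_pos: [433.1, 117.9, 261.3]
tcp_rot: [[0.126, 0.992, 0.0], [0.992, -0.126, 0.0], [0.0, 0.0, -1.0]]
force: [-0.6, 0.0, -2.5]
gripper_width: 0.221
gripper_force: 58.9
```

Emit:
apply_moves(
  steps=[
    [8,0,0,0],
    [5,0,0,0],
    [2,0,0,0],
    [0,0,0,0],
  ],
)

```text
time_s: 25.22
ee_pos: [434.9, 131.7, 261.3]
tcp_rot: [[0.127, 0.992, -0.0], [0.992, -0.127, -0.0], [-0.0, 0.0, -1.0]]
force: [-0.8, -0.2, -2.6]
gripper_width: 0.225
gripper_force: 58.9
```

Run:
```python
from jug import *
s,C=snap('wrist','w13.png')
m=ctrl.silhouettes(s,'jug')[0]['pixels']
R=np.array(ctrl.observe()['tcp_rot']);p=np.array(ctrl.observe()['ee_pos'])
k,_=cv2.findContours(m.astype(np.uint8),0,1);k=max(k,key=len)[:,0]
k=k[(k[:,1]>2)]
P=onz(s,C,k,115)[:,:2]
f=least_squares(lambda c:np.hypot(*(P-c).T)-52,[442,218],loss='soft_l1',f_scale=1.5)
print(f.x,len(P));a=np.degrees(np.arctan2(*(P-f.x).T[::-1]))
for q in range(-180,180,20):
  w=(a>=q)&(a<q+20)
  if w.any():print(q,f.fun[w].mean().round(1),w.sum(),end='; ')
c=f.x;print((R.T@np.array([c[0]-p[0],c[1]-p[1],0])-[34,0,0]).round(1))
print(find(s,C,'ice_1',10))
```

```text
[444.0578563  224.83477048] 489
-180 -0.1 25; -160 -7.2 66; -140 -13.9 23; -120 -31.0 11; -100 -23.4 18; -80 -25.1 12; -60 0.2 80; -40 -1.9 44; -20 -0.7 26; 0 -3.8 23; 20 -6.6 19; 40 -8.6 16; 100 -9.2 12; 120 -1.7 37; 140 7.0 52; 160 -2.6 25; [59.7 -2.8 -0. ]
[(array([463.5, 191.6, 157.7]), 0.97), (array([455. , 140.2, 156.4]), 0.92), (array([457.7, 168.5, 163.4]), 0.86), (array([425.6, 176. , 159.7]), 0.76), (array([419.1, 143.7, 166. ]), 0.76), (array([439.1, 204. , 158.4]), 0.6)]
```

Emit:
apply_moves(
  steps=[
    [4,-1,1,0],
    [8,-1,1,0],
    [10,0,1,0],
    [11,0,1,0],
    [10,0,1,0],
  ],
)

```text
time_s: 26.0
ee_pos: [438.5, 175.6, 256.2]
tcp_rot: [[0.126, 0.992, -0.0], [0.992, -0.126, 0.0], [0.0, -0.0, -1.0]]
force: [0.2, 0.7, -2.1]
gripper_width: 0.223
gripper_force: 58.9
```

Emit:
apply_moves(
  steps=[
    [7,0,1,0],
    [5,0,1,0],
    [2,0,0,0],
    [0,0,0,0],
    [0,0,0,0],
  ],
)

```text
time_s: 26.62
ee_pos: [440.1, 188.3, 254.3]
tcp_rot: [[0.127, 0.992, -0.0], [0.992, -0.127, -0.0], [-0.0, 0.0, -1.0]]
force: [-0.3, -0.9, -2.8]
gripper_width: 0.226
gripper_force: 58.9
```

Emit:
apply_moves(
  steps=[
    [-62,0,0,0],
    [-62,0,0,0],
    [-30,0,0,0],
    [0,0,0,0],
    [0,0,0,0],
  ],
)

```text
time_s: 27.25
ee_pos: [420.8, 36.0, 254.6]
tcp_rot: [[0.127, 0.992, 0.001], [0.992, -0.127, 0.001], [0.001, 0.001, -1.0]]
force: [-0.4, 0.6, -1.6]
gripper_width: 0.225
gripper_force: 59.4
```

Run:
```python
from h import *
s,C=snap('wrist','w14.png')
print('w',find(s,C,'ice_1',12),np.round(ctrl.observe()['force'],1))
for c in('scene','side'):
    s,C=snap(c,c+'14.png');print(c,find(s,C,'ice_1',12))
go(*ctrl.observe()['ee_pos'])
```

```text
w [(array([408.4,  85.8, 158.2]), 0.85), (array([440.4,  82.8, 150.2]), 0.58)] [-0.3 -0.5 -1.8]
scene [(array([628.8,  34. ,  60.8]), 0.16)]
side [(array([441.4,  95.6, 151.4]), 0.55), (array([409.1, 100.1, 150.8]), 0.5), (array([629. ,  83.3,  57.5]), 0.47)]
at [420.7  36.5 254.3] yaw -7.2 t 27.6 w 0.224 d [0. 0. 0.] rows 0.0
```

Emit:
apply_moves(
  steps=[
    [5,0,0,0],
    [10,0,0,0],
    [15,0,0,0],
    [20,0,0,0],
    [20,0,0,0],
  ],
)

```text
time_s: 28.18
ee_pos: [429.5, 106.7, 254.3]
tcp_rot: [[0.127, 0.992, 0.0], [0.992, -0.127, 0.0], [0.0, 0.0, -1.0]]
force: [0.4, -0.3, -1.5]
gripper_width: 0.222
gripper_force: 59.4
```

Emit:
apply_moves(
  steps=[
    [18,0,0,0],
    [15,0,0,0],
    [11,0,0,0],
    [8,0,0,0],
    [5,0,0,0],
  ],
)

```text
time_s: 28.8
ee_pos: [436.8, 162.1, 254.3]
tcp_rot: [[0.127, 0.992, -0.0], [0.992, -0.127, -0.0], [-0.0, -0.0, -1.0]]
force: [-0.5, -0.0, -2.7]
gripper_width: 0.23
gripper_force: 59.4
```

Emit:
apply_moves(
  steps=[
    [0,0,0,0],
    [0,0,0,0],
    [0,0,0,0],
  ],
)

```text
time_s: 29.18
ee_pos: [436.7, 161.4, 254.3]
tcp_rot: [[0.128, 0.992, -0.0], [0.992, -0.128, -0.0], [-0.0, -0.0, -1.0]]
force: [-0.0, 0.0, -2.7]
gripper_width: 0.227
gripper_force: 59.4
```

Emit:
apply_moves(
  steps=[
    [12,0,0,0],
    [16,0,0,0],
    [-62,0,0,0],
    [-62,0,0,0],
    [-62,0,0,0],
  ],
)

```text
time_s: 29.8
ee_pos: [417.1, 4.6, 254.7]
tcp_rot: [[0.124, 0.992, 0.002], [0.992, -0.124, 0.0], [0.0, 0.002, -1.0]]
force: [1.7, -1.5, -1.7]
gripper_width: 0.227
gripper_force: 59.4
```

Emit:
apply_moves(
  steps=[
    [0,0,0,0],
    [0,0,0,0],
    [0,0,0,0],
    [0,0,0,0],
  ],
)

```text
time_s: 30.3
ee_pos: [416.8, 6.3, 254.3]
tcp_rot: [[0.124, 0.992, -0.0], [0.992, -0.124, 0.0], [0.0, -0.0, -1.0]]
force: [-0.1, -0.5, -1.4]
gripper_width: 0.227
gripper_force: 59.5
```

Run:
```python
from h import *
s,C=snap('wrist','w15.png')
print('w',find(s,C,'ice_1',12),np.round(ctrl.observe()['force'],1),find(s,C,'jug'))
for c in('scene','side'):
    s,C=snap(c,c+'15.png');print(c,find(s,C,'ice_1',12),find(s,C,'jug'))
go(421.5-1,-343.1-47,200,180.5)
```

```text
w [] [-0.3 -0.1 -1.1] []
scene [(array([ 418.6, -355.4,    1.4]), 0.6)] [(array([422. , 196. ,  75.6]), 0.86)]
side [] [(array([437.4, 253.6,  79.9]), 0.67)]
at [416.7   5.1 254.3] yaw -7.3 t 30.8 w 0.228 d [-391.5   54.    54.3] rows 6.4 turn -7.8 j6 89
```

Emit:
apply_moves(
  steps=[
    [-20,0,-10,0],
    [-40,5,-10,0],
    [-50,5,-10,0],
    [-20,5,0,0],
    [0,0,0,0],
  ],
)

```text
time_s: 31.38
ee_pos: [415.2, -127.1, 284.5]
tcp_rot: [[0.13, 0.992, 0.0], [0.992, -0.13, -0.0], [-0.0, 0.0, -1.0]]
force: [-0.5, -0.1, -2.1]
gripper_width: 0.229
gripper_force: 59.5
```

Run:
```python
from h import *
s,C=snap('wrist','w16.png')
print('w',find(s,C,'ice_1',12))
go(419,-379,250,180.3)
```

```text
w [(array([ 397.4, -397.6,    7.8]), 0.68)]
at [ 414.7 -125.5  284.1] yaw -7.3 t 31.5 w 0.227 d [-250.9   36.6   33.8] rows 4.1 turn -7.6 j6 72
```

Emit:
apply_moves(
  steps=[
    [-50,8,0,0],
    [-55,8,0,0],
    [-55,8,0,0],
    [-55,8,0,0],
    [-30,3,0,-7.6],
  ],
)

```text
time_s: 32.1
ee_pos: [419.0, -374.6, 283.9]
tcp_rot: [[-0.009, 1.0, 0.0], [1.0, 0.009, 0.0], [0.0, 0.0, -1.0]]
force: [0.3, 0.5, -1.1]
gripper_width: 0.226
gripper_force: 59.4
```

Emit:
apply_moves(
  steps=[
    [0,0,20,0],
    [0,0,0,0],
    [0,0,0,0],
  ],
)

```text
time_s: 32.48
ee_pos: [419.0, -372.2, 264.5]
tcp_rot: [[-0.007, 1.0, -0.0], [1.0, 0.007, 0.0], [0.0, -0.0, -1.0]]
force: [0.2, 0.1, -1.9]
gripper_width: 0.224
gripper_force: 59.4
```

Run:
```python
from h import *
s,C=snap('wrist','w17.png')
print('w',find(s,C,'ice_1',12))
go(419,-379,137,180.3)
```

```text
w []
at [ 419.2 -372.7  265.2] yaw 0.4 t 32.6 w 0.226 d [ -6.2  -0.3 128.2] rows 2.1 turn 0.1 j6 41
```

Emit:
apply_moves(
  steps=[
    [-6,0,40,0],
    [0,0,40,0],
    [0,0,30,0],
    [0,0,12,0],
    [0,0,6,0],
  ],
)

```text
time_s: 33.2
ee_pos: [419.1, -379.4, 136.7]
tcp_rot: [[-0.006, 1.0, 0.001], [1.0, 0.006, -0.001], [-0.001, 0.001, -1.0]]
force: [-0.3, -0.1, -0.8]
gripper_width: 0.224
gripper_force: 59.4
```

Emit:
apply_moves(
  steps=[
    [0,0,2,0],
    [0,0,0,0],
    [0,0,0,0],
  ],
)

```text
time_s: 33.58
ee_pos: [419.1, -379.8, 135.2]
tcp_rot: [[-0.005, 1.0, 0.001], [1.0, 0.005, -0.001], [-0.001, 0.001, -1.0]]
force: [0.5, -1.1, -0.7]
gripper_width: 0.222
gripper_force: 59.4
```

Emit:
apply_moves(
  steps=[
    [0,0,1,0],
    [0,0,1,0],
    [0,0,0,0],
  ],
)

```text
time_s: 33.95
ee_pos: [418.5, -379.2, 132.2]
tcp_rot: [[-0.005, 1.0, -0.0], [1.0, 0.005, 0.0], [0.0, -0.0, -1.0]]
force: [0.1, 0.2, -0.8]
gripper_width: 0.225
gripper_force: 59.4
```

Emit:
apply_moves(
  steps=[
    [0,0,1,0],
    [0,0,0,0],
  ],
)

```text
time_s: 34.2
ee_pos: [418.6, -379.2, 131.2]
tcp_rot: [[-0.005, 1.0, -0.0], [1.0, 0.005, 0.0], [0.0, -0.0, -1.0]]
force: [-0.6, -0.3, -1.9]
gripper_width: 0.222
gripper_force: 59.4
```

Emit:
apply_moves(
  steps=[
    [0,0,0,0],
    [0,0,0,0],
    [0,0,0,0],
  ],
  claw=0.4,
)

```text
time_s: 34.58
ee_pos: [418.8, -379.5, 131.6]
tcp_rot: [[-0.005, 1.0, 0.0], [1.0, 0.005, -0.0], [-0.0, 0.0, -1.0]]
force: [-0.6, -0.1, -0.5]
gripper_width: 0.401
gripper_force: 0.0
```

Emit:
apply_moves(
  steps=[
    [0,0,-20,0],
    [0,0,-45,0],
    [0,0,-50,0],
    [0,0,-50,0],
    [0,0,0,0],
  ],
  claw=1,
)

```text
time_s: 35.2
ee_pos: [420.7, -381.6, 302.0]
tcp_rot: [[-0.005, 1.0, 0.007], [1.0, 0.005, -0.008], [-0.008, 0.007, -1.0]]
force: [-0.8, -0.7, -0.4]
gripper_width: 0.996
gripper_force: 0.0
```

Run:
```python
from h import *
s,C=snap('wrist','w18.png')
print('w',find(s,C,'ice_1',12),find(s,C,'scoop'),find(s,C,'scoop_dish'))
go(360,100,380)
```

```text
w [] [(array([ 420.6, -356.2,    8.6]), 0.78)] [(array([ 415.5, -333.3,    8. ]), 0.84)]
at [ 418.  -378.6  294.7] yaw 0.3 t 35.4 w 0.997 d [479.  -55.7 -84.2] rows 7.8
```

Emit:
apply_moves(
  steps=[
    [30,0,-20,0],
    [58,0,-20,0],
    [60,0,-20,0],
    [60,0,-20,0],
    [60,0,-20,0],
  ],
)

```text
time_s: 36.02
ee_pos: [416.3, -111.4, 394.2]
tcp_rot: [[-0.005, 1.0, -0.003], [1.0, 0.005, 0.002], [0.002, -0.003, -1.0]]
force: [1.1, -0.2, 0.3]
gripper_width: 1.0
gripper_force: 0.0
```

Emit:
apply_moves(
  steps=[
    [60,0,0,0],
    [60,2,0,0],
    [60,3,0,0],
    [60,3,0,0],
    [60,3,0,0],
  ],
)

```text
time_s: 36.65
ee_pos: [425.7, 188.5, 393.7]
tcp_rot: [[-0.005, 1.0, -0.003], [1.0, 0.005, -0.001], [-0.001, -0.003, -1.0]]
force: [0.5, -0.5, 1.0]
gripper_width: 1.001
gripper_force: 0.0
```

Emit:
apply_moves(
  steps=[
    [60,0,0,0],
    [50,0,0,0],
    [0,0,0,0],
    [0,0,0,0],
  ],
)

```text
time_s: 37.15
ee_pos: [425.5, 296.1, 394.0]
tcp_rot: [[-0.006, 1.0, -0.003], [1.0, 0.006, -0.002], [-0.002, -0.003, -1.0]]
force: [-0.2, 0.3, -0.9]
gripper_width: 1.0
gripper_force: 0.0
```

Run:
```python
from h import *
s,C=snap('wrist','w19.png')
print('w',find(s,C,'ice_1',12))
for t in 'jug jug_handle cork_mat pump_top spout_end'.split():print(t,find(s,C,t))
sc,_=snap('scene','scene19.png')
go(430,300,400)
a=cv2.imread('pics/w19.png');b=cv2.imread('pics/scene19.png')[130:330,150:350];c=cv2.imread('pics/w16.png')[:384];d=cv2.imread('pics/w18.png')[0:230,130:390]
o=np.zeros((600,800,3),np.uint8);o[:384,:512]=a;o[:288,512:800]=cv2.resize(b,(288,288),interpolation=3)
o[384:600,:288]=cv2.resize(c,(288,216));o[300:590,512:800]=cv2.resize(d,(288,290))
cv2.imwrite('pics/mos.png',o)
```

```text
w [(array([443.2, 222.8,  37. ]), 0.84), (array([424.5, 202.2,  52.9]), 0.82), (array([465.5, 199.4,  47.8]), 0.63), (array([425.7, 223.5,  33.6]), 0.62), (array([468.3, 230.4,  25.5]), 0.54), (array([449.5, 198.3,  27.4]), 0.51)]
jug [(array([438.7, 204.5,  86.6]), 0.85)]
jug_handle [(array([442.1, 201.2,  82.9]), 0.7)]
cork_mat [(array([432.5,  76.5,   6.5]), 0.7)]
pump_top [(array([485.8, 423. , 187.3]), 0.57)]
spout_end [(array([491.3, 421.5, 182.2]), 0.83)]
at [426.2 296.  395.9] yaw 0.2 t 37.5 w 0.999 d [ 4.   3.8 -4.1] rows 0.1
```

View pics/mos.png

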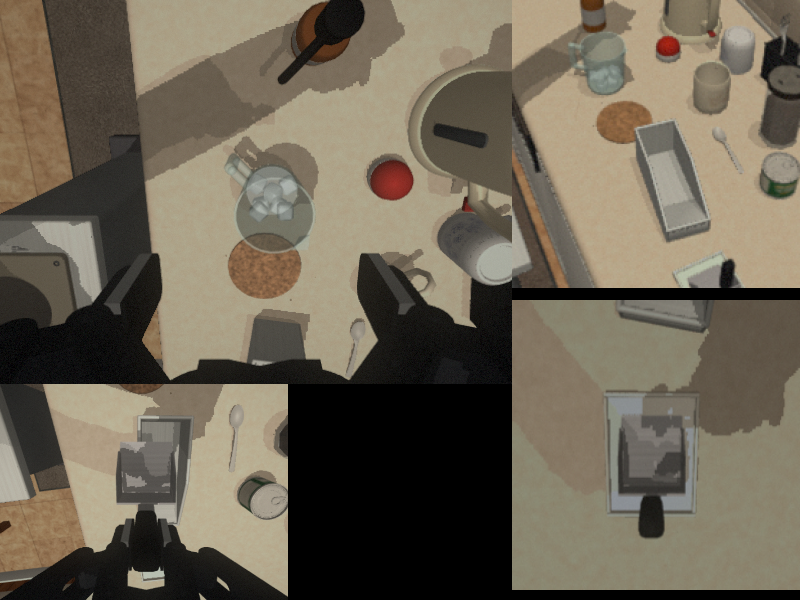

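Run:
```python
from h import *
s,C=snap('wrist')
q=lambda n,px,z:print(n,px,z,onz(s,C,px,z).round(1)[0])
q('rimL',(236,213),115);q('rimR',(314,213),115);q('rimbot',(275,252),115);q('handle',(236,161),100);q('handle80',(236,161),95);q('spout',(283,80),149);q('spout',(283,80),155);q('pump',(344,17),187);q('mat',(264,266),6)
m=ctrl.silhouettes(s,'cork_mat')[0]['pixels'];k=cv2.findContours(m.astype(np.uint8),0,1)[0];k=max(k,key=len)[:,0];P=onz(s,C,k,6)[:,:2];P=P[P[:,1]<100]
from scipy.optimize import least_squares
f=least_squares(lambda c:np.hypot(*(P-c).T)-62,[430,85],loss='soft_l1');print('mat',f.x,np.abs(f.fun).mean())
m=ctrl.silhouettes(s,'jug')[0]['pixels'];ys,xs=np.nonzero(m);print(xs.min(),xs.max(),ys.min(),ys.max(),[(y,np.nonzero(m[y])[0].min(),np.nonzero(m[y])[0].max()) for y in range(ys.min(),ys.max(),6)])
m=ctrl.silhouettes(s,'pump_top')[0]['pixels'];ys,xs=np.nonzero(m);print(xs.min(),xs.max(),ys.min(),ys.max(),[(y,np.nonzero(m[y])[0].min(),np.nonzero(m[y])[0].max()) for y in range(ys.min(),ys.max(),6)])
```

```text
rimL (236, 213) 115 [396.8 220.3 115. ]
rimR (314, 213) 115 [495.3 220.6 115. ]
rimbot (275, 252) 115 [447.  165.9 115. ]
handle (236, 161) 100 [397.  283.9 100. ]
handle80 (236, 161) 95 [396.6 282.8  95. ]
spout (283, 80) 149 [449.9 379.  149. ]
spout (283, 80) 155 [449.5 378.9 155. ]
pump (344, 17) 187 [499.  430.1 187. ]
mat (264, 266) 6 [434.7  82.8   6. ]
mat [433.79409957  82.43609668] 0.7789435169141523
222 313 154 253 [(154, np.int64(230), np.int64(234)), (160, np.int64(226), np.int64(240)), (166, np.int64(223), np.int64(281)), (172, np.int64(224), np.int64(290)), (178, np.int64(232), np.int64(296)), (184, np.int64(238), np.int64(300)), (190, np.int64(241), np.int64(304)), (196, np.int64(238), np.int64(308)), (202, np.int64(235), np.int64(311)), (208, np.int64(234), np.int64(313)), (214, np.int64(233), np.int64(313)), (220, np.int64(233), np.int64(313)), (226, np.int64(234), np.int64(311)), (232, np.int64(237), np.int64(309)), (238, np.int64(241), np.int64(308)), (244, np.int64(246), np.int64(307)), (250, np.int64(256), np.int64(288))]
276 361 0 83 [(0, np.int64(327), np.int64(357)), (6, np.int64(324), np.int64(359)), (12, np.int64(321), np.int64(360)), (18, np.int64(320), np.int64(360)), (24, np.int64(320), np.int64(359)), (30, np.int64(320), np.int64(356)), (36, np.int64(315), np.int64(349)), (42, np.int64(310), np.int64(324)), (48, np.int64(303), np.int64(317)), (54, np.int64(298), np.int64(312)), (60, np.int64(293), np.int64(306)), (66, np.int64(287), np.int64(300)), (72, np.int64(281), np.int64(294)), (78, np.int64(276), np.int64(288))]
```

```bash
cat > jfit.py <<'E'
from h import *
from scipy.optimize import minimize
t=np.linspace(0,2*np.pi,48,endpoint=False)
ring=lambda r,z:np.c_[r*np.cos(t),r*np.sin(t),0*t+z]
box=lambda x0,x1,w,z0,z1:np.array([(x,y,z) for x in(x0,x1) for y in(-w,w) for z in(z0,z1)],float)
PARTS=[np.r_[ring(52,115),ring(43,0)],np.array([(62,0,115),(48,18,115),(48,-18,115),(50,0,100)],float),box(-88,-72,7,26,100),box(-80,-45,7,26,40),box(-80,-48,7,86,100)]
def render(s,C,v,z0=0):
    m=np.zeros((384,512),np.uint8);c,n=np.cos(v[2]),np.sin(v[2])
    for p in PARTS:
        w=np.c_[v[0]+c*p[:,0]-n*p[:,1],v[1]+n*p[:,0]+c*p[:,1],p[:,2]+z0]
        h=cv2.convexHull((proj(s,C,w)*16).round().astype(np.int32));cv2.fillConvexPoly(m,h,1,shift=4)
    return cv2.GaussianBlur(m.astype(np.float32),(0,0),1.5)
def jugfit(s,C,v0,z0=0):
    M=cv2.GaussianBlur(ctrl.silhouettes(s,'jug')[0]['pixels'].astype(np.float32),(0,0),1.5)
    f=lambda u:float(((render(s,C,[u[0]*10,u[1]*10,u[2]/5],z0)-M)**2).sum())
    best=min((minimize(f,[v0[0]/10,v0[1]/10,a*5],method='Nelder-Mead',options=dict(initial_simplex=None,xatol=.01)) for a in v0[2]),key=lambda r:r.fun)
    v=np.array([best.x[0]*10,best.x[1]*10,best.x[2]/5]);print('jug',v[:2].round(1),'handle dir deg',np.degrees(v[2]+np.pi).round(1)%360,'err',round(best.fun),'of',round(float((M**2).sum())));return v
E
python3 - <<'E'
from jfit import *
s,C=snap('wrist')
v=jugfit(s,C,[444,218,[-1.1,-.9,-.7]])
hd=v[2]+np.pi
h=v[:2]+80*np.array([np.cos(hd),np.sin(hd)]);print('handle',h)
go(h[0],h[1],300,np.degrees(hd)+90)
E
```

```text
jug [444. 215.] handle dir deg 133.3 err 1406 of 4137
handle [389.07086567 273.19709457]
at [426.1 296.6 395.7] yaw 0.3 t 37.9 w 1.0 d [-23.2 -37.2  95.7] rows 1.7 turn -43.0 j6 117
```

```bash
sed -i "s/M=cv2.GaussianBlur(ctrl.silhouettes(s,'jug')\[0\]\['pixels'\].astype(np.float32)/k=cv2.morphologyEx(ctrl.silhouettes(s,'jug')[0]['pixels'].astype(np.uint8),cv2.MORPH_CLOSE,np.ones((3,3)));kk=cv2.findContours(k,cv2.RETR_EXTERNAL,1)[0];cv2.drawContours(k,kk,-1,1,-1);M=cv2.GaussianBlur(k.astype(np.float32)/" jfit.py
python3 - <<'E'
from jfit import *
s,C=snap('wrist')
v=jugfit(s,C,[444,218,[-1.1,-.9,-.7]])
hd=v[2]+np.pi
h=v[:2]+80*np.array([np.cos(hd),np.sin(hd)]);print('handle',h)
go(h[0],h[1],300,np.degrees(hd)+90)
E
```

```text
jug [443.9 215.3] handle dir deg 133.5 err 69 of 5818
handle [388.78847141 273.2632322 ]
at [426.1 296.7 395.6] yaw 0.3 t 38.0 w 1.001 d [-23.2 -37.4  95.6] rows 1.7 turn -43.2 j6 117
```

Emit:
apply_moves(
  steps=[
    [0,0,0,-10],
    [0,0,0,-10],
    [0,0,0,-10],
    [0,0,0,-10],
    [0,0,0,-3.2],
  ],
  claw=0.6,
)

```text
time_s: 38.58
ee_pos: [426.0, 296.7, 395.6]
tcp_rot: [[-0.69, 0.723, -0.0], [0.723, 0.69, -0.0], [-0.0, -0.0, -1.0]]
force: [-0.9, 0.1, -0.1]
gripper_width: 0.603
gripper_force: 0.0
```

Emit:
apply_moves(
  steps=[
    [0,0,30,0],
    [0,0,40,0],
    [0,0,0,0],
    [0,0,0,0],
  ],
)

```text
time_s: 39.08
ee_pos: [426.6, 297.0, 326.9]
tcp_rot: [[-0.688, 0.725, 0.001], [0.725, 0.688, 0.001], [-0.0, 0.001, -1.0]]
force: [-0.0, -0.8, 0.6]
gripper_width: 0.597
gripper_force: 0.0
```

Run:
```python
from jfit import *
go(389,273,200,223.5)
s,C=snap('wrist','w20.png')
v=jugfit(s,C,[444,216,[-.9,-.8,-.7]])
h=v[:2]-80*np.array([np.cos(v[2]),np.sin(v[2])]);print('handle',h)
go(h[0],h[1],200,np.degrees(v[2])+90)
```

```text
at [426.6 297.  326.9] yaw 43.5 t 39.1 w 0.597 d [  8.5 -43.9 126.9] rows 2.2 turn 0.0 j6 74
jug [443.6 216.8] handle dir deg 134.1 err 537 of 7683
handle [387.99514792 274.32024586]
at [427.2 297.3 327.8] yaw 43.5 t 39.2 w 0.598 d [ 10.5 -44.6 127.7] rows 2.2 turn -0.6 j6 74
```

Emit:
apply_moves(
  steps=[
    [5,-22,0,0],
    [5,-22,20,0],
    [0,0,50,0],
    [0,0,55,0],
    [0,0,50,0],
  ],
)

```text
time_s: 39.8
ee_pos: [388.8, 274.4, 151.1]
tcp_rot: [[-0.688, 0.725, 0.004], [0.725, 0.688, 0.002], [-0.001, 0.004, -1.0]]
force: [0.5, -0.3, -0.2]
gripper_width: 0.602
gripper_force: 0.0
```

Emit:
apply_moves(
  steps=[
    [0,0,35,0],
    [0,0,20,0],
    [0,0,10,0],
    [0,0,0,0],
  ],
)

```text
time_s: 40.3
ee_pos: [388.0, 274.0, 86.2]
tcp_rot: [[-0.688, 0.725, 0.001], [0.725, 0.688, 0.0], [-0.0, 0.001, -1.0]]
force: [0.4, 0.5, 0.3]
gripper_width: 0.599
gripper_force: 0.0
```

Emit:
apply_moves(
  steps=[
    [0,0,0,0],
    [0,0,0,0],
    [0,0,0,0],
    [0,0,0,0],
    [0,0,0,0],
  ],
  claw=0,
)

```text
time_s: 40.92
ee_pos: [388.0, 274.1, 86.7]
tcp_rot: [[-0.689, 0.725, 0.002], [0.725, 0.689, 0.001], [-0.0, 0.002, -1.0]]
force: [-1.8, -0.8, 6.7]
gripper_width: 0.155
gripper_force: 58.8
```

Emit:
apply_moves(
  steps=[
    [0,0,-2,0],
    [0,0,-2,0],
    [0,0,-2,0],
    [0,0,0,0],
    [0,0,0,0],
  ],
)

```text
time_s: 41.55
ee_pos: [387.0, 273.5, 91.4]
tcp_rot: [[-0.688, 0.725, -0.001], [0.725, 0.688, -0.0], [0.0, -0.0, -1.0]]
force: [-0.3, -0.1, -5.4]
gripper_width: 0.156
gripper_force: 58.4
```

Run:
```python
from jfit import *
o=ctrl.observe();print(np.round(o['force'],1),np.round(o['wrist_torque'],2),o['gripper_force'])
s,C=snap('wrist','w21.png')
v=jugfit(s,C,[444,216,[-.9,-.8,-.7]],6)
s,C=snap('side');print(find(s,C,'jug'),find(s,C,'pump_top'))
go(380,420,92)
```

```text
[-0.3 -0.1 -5.4] [ 0.3   0.33 -0.06] 58.38793873786926
jug [562.4 115.2] handle dir deg 119.0 err 4791 of 4791
[(array([448.7, 257.6,  77.1]), 0.79)] [(array([486.5, 429.9, 181.1]), 0.77)]
at [387.2 273.6  91.5] yaw 43.5 t 41.8 w 0.154 d [111.2  95.5  -0.5] rows 2.3
```

Emit:
apply_moves(
  steps=[
    [4,3,0,0],
    [8,7,0,0],
    [11,10,0,0],
    [12,10,0,0],
    [12,10,0,0],
  ],
)

```text
time_s: 42.42
ee_pos: [383.9, 336.8, 91.6]
tcp_rot: [[-0.689, 0.725, 0.0], [0.725, 0.689, 0.0], [0.0, 0.0, -1.0]]
force: [-0.5, -0.4, -5.2]
gripper_width: 0.157
gripper_force: 58.4
```

Emit:
apply_moves(
  steps=[
    [12,11,0,0],
    [12,11,0,0],
    [11,10,0,0],
    [10,9,0,0],
    [8,7,0,0],
  ],
)

```text
time_s: 43.05
ee_pos: [382.3, 407.6, 91.6]
tcp_rot: [[-0.688, 0.725, 0.0], [0.725, 0.688, 0.0], [-0.0, 0.0, -1.0]]
force: [0.5, 0.0, -5.9]
gripper_width: 0.153
gripper_force: 58.5
```

Emit:
apply_moves(
  steps=[
    [5,4,0,0],
    [2,2,0,0],
    [0,0,2,0],
    [0,0,2,0],
    [0,0,0,0],
  ],
)

```text
time_s: 43.68
ee_pos: [381.8, 415.5, 87.5]
tcp_rot: [[-0.688, 0.726, -0.0], [0.726, 0.688, -0.001], [-0.0, -0.0, -1.0]]
force: [0.8, 0.0, -5.7]
gripper_width: 0.151
gripper_force: 58.6
```

Emit:
apply_moves(
  steps=[
    [0,0,1,0],
    [0,0,1,0],
    [0,0,0,0],
  ],
)

```text
time_s: 44.05
ee_pos: [381.7, 416.0, 86.8]
tcp_rot: [[-0.688, 0.725, 0.0], [0.725, 0.688, 0.0], [-0.0, 0.0, -1.0]]
force: [-4.6, -1.7, 4.8]
gripper_width: 0.157
gripper_force: 60.0
```

Emit:
apply_moves(
  steps=[
    [0,0,-0.5,0],
    [0,0,0,0],
    [0,0,0,0],
  ],
  claw=0.35,
)

```text
time_s: 44.42
ee_pos: [382.3, 416.1, 86.3]
tcp_rot: [[-0.688, 0.725, 0.001], [0.725, 0.688, 0.0], [-0.0, 0.001, -1.0]]
force: [0.1, -0.9, -0.1]
gripper_width: 0.351
gripper_force: 0.0
```

Emit:
apply_moves(
  steps=[
    [0,0,-20,0],
    [0,0,-50,0],
    [0,0,-60,0],
    [0,0,-60,0],
    [0,0,-55,0],
  ],
)

```text
time_s: 45.05
ee_pos: [382.0, 415.9, 333.5]
tcp_rot: [[-0.688, 0.725, 0.001], [0.725, 0.688, 0.001], [-0.0, 0.002, -1.0]]
force: [1.0, -0.4, -0.5]
gripper_width: 0.347
gripper_force: 0.0
```

Emit:
apply_moves(
  steps=[
    [-4,40,0,0],
    [-4,46,0,0],
    [0,0,0,0],
    [0,0,0,0],
    [0,0,0,0],
  ],
  claw=0,
)

```text
time_s: 45.68
ee_pos: [448.9, 468.7, 331.3]
tcp_rot: [[-0.689, 0.725, -0.0], [0.725, 0.689, -0.0], [-0.0, -0.0, -1.0]]
force: [-0.1, 0.3, 0.1]
gripper_width: 0.002
gripper_force: 0.0
```

Run:
```python
from jfit import *
s,C=snap('wrist','w22.png')
m=ctrl.silhouettes(s,'pump_top')[0]['pixels'];ys,xs=np.nonzero(m);print(xs.min(),xs.max(),ys.min(),ys.max(),[(y,np.nonzero(m[y])[0].min(),np.nonzero(m[y])[0].max()) for y in range(ys.min(),ys.max(),6)])
print(find(s,C,'pump_top'),find(s,C,'spout_end'),find(s,C,'ice_1',10))
v=jugfit(s,C,[437,358,[-.9,-.8,-.7]])
from scipy.optimize import least_squares
k=cv2.findContours(m.astype(np.uint8),0,1)[0];k=max(k,key=len)[:,0];P=onz(s,C,k,187)[:,:2]
best=None
for x0 in np.arange(470,510,6):
  for y0 in np.arange(405,450,6):
    f=least_squares(lambda c:np.hypot(*(P-c).T)-18,[x0,y0],loss='cauchy',f_scale=1)
    if best is None or f.cost<best.cost:best=f
print('head',best.x,(abs(best.fun)<2).mean(),len(P))
d=P-best.x;r=np.hypot(*d.T);i=np.argsort(-r)[:8];print(r[i].round(),P[i].mean(0),k[i].mean(0),onz(s,C,k[i].mean(0),149))
go(best.x[0],best.x[1],240)
```

```text
132 230 139 283 [(139, np.int64(190), np.int64(192)), (145, np.int64(181), np.int64(196)), (151, np.int64(174), np.int64(196)), (157, np.int64(174), np.int64(196)), (163, np.int64(175), np.int64(197)), (169, np.int64(176), np.int64(203)), (175, np.int64(176), np.int64(216)), (181, np.int64(168), np.int64(222)), (187, np.int64(160), np.int64(226)), (193, np.int64(152), np.int64(228)), (199, np.int64(144), np.int64(229)), (205, np.int64(139), np.int64(229)), (211, np.int64(136), np.int64(229)), (217, np.int64(134), np.int64(229)), (223, np.int64(132), np.int64(228)), (229, np.int64(132), np.int64(228)), (235, np.int64(133), np.int64(228)), (241, np.int64(135), np.int64(227)), (247, np.int64(137), np.int64(187)), (253, np.int64(141), np.int64(198)), (259, np.int64(147), np.int64(218)), (265, np.int64(154), np.int64(211)), (271, np.int64(169), np.int64(198)), (277, np.int64(177), np.int64(191))]
[(array([467. , 406.8, 179.6]), 0.9)] [(array([432. , 345.4,  87.6]), 0.57)] [(array([416.3, 342.8,  51. ]), 0.96), (array([454.6, 340.6,  50.1]), 0.74), (array([435.3, 363.8,  34.3]), 0.72), (array([442.9, 338.6,  24.2]), 0.54), (array([462.7, 368. ,  26.4]), 0.47), (array([415.9, 363.9,  35.9]), 0.38)]Traceback (most recent call last):
  File "<stdin>", line 5, in <module>
  File "jfit.py", line 14, in jugfit
    k=cv2.morphologyEx(ctrl.silhouettes(s,'jug')[0]['pixels'].astype(np.uint8),cv2.MORPH_CLOSE,np.ones((3,3)));kk=cv2.findContours(k,cv2.RETR_EXTERNAL,1)[0];cv2.drawContours(k,kk,-1,1,-1);M=cv2.GaussianBlur(k.astype(np.float32),(0,0),1.5)
                       ~~~~~~~~~~~~~~~~~~~~~~~~~^^^
IndexError: list index out of range
```

Run:
```python
from h import *
s,C=snap('wrist')
for n,q in dict(head=(490,430,187),head2=(494,430,187),spout=(448,378,149),sh=(490,430,110),foot=(490,430,0),jug=(437,358,115)).items():print(n,proj(s,C,q).round()[0])
im=cv2.cvtColor(s['image'],cv2.COLOR_RGB2HSV)
print('V');print(im[130:300:8,120:300:8,2]);print('S');print(im[130:300:8,120:300:8,1])
```

```text
head [262. 249.]
head2 [265. 252.]
spout [194. 239.]
sh [261. 216.]
foot [261. 187.]
jug [180. 232.]
V
[[122 125 123 122 125 126 107  93  82 126 124 123 125 126 129 124 126 124
  123 125 129 123 124]
 [124 122 128 123 125 124 147  92 125 104 124 124 124 125 123 125 123 122
  124 125 125 124 125]
 [127 124 124 126 123 126 143  91 143 104 105 107 125 123 124 126 126 123
  126 126 125 125 125]
 [124 124 127 128 125 107 142  96 144 109 104 104 105 124 122 125 123 125
  126 126 124 125 127]
 [175 175 174 173 176 163 155 101 124 130 133  92 104 110 125 125 123 106
  113 123 143 147 145]
 [174 173 174 177 163 129 141 154 150 131 131 134  92 105 115 116 105 146
   61  79 103 125 175]
 [174 175 175 174 114 109 144 148 167 131 136 131 130 107 127 111  59  85
   85  82  77 127 120]
 [177 176 166 116 114 109 162 118 179 174 113 139 115  85 126 120  92  66
   59  59  81 125 126]
 [176 171 113 111 113 131 160 124 172 178 140 177 156  94 124 124  67  71
   72  70  60  78 124]
 [178 153 113 117 116 139 138 120 164 117 144 169 170 107 126 111  83  99
   98  94  92  61 128]
 [173 117 114 114 116 114 1
[... 2574 characters left out ...]
 24  30  50  54  48]
 [ 50  56  55  57  29  36  37  37  29  64  39  29  32  49  35  40  28  36
   30  27  51  50  50]
 [ 50  49  54  58  50  43  21  21  20  32  57  48  52  59  56  40  28 117
   20  24  66  26  53]
 [ 57  54  51  55  58  56  48  28  37  50  54  50  54  52  24  71  20  43
   19  24  49  39  57]
 [ 52  48  53  50  47  52  57  50  56  50  50  52  59  48  17  33  29  85
   19  29  26  60  55]
 [ 50  46  54  53  51  58  56  50  52  57  56  53  46  49  44  62  25  34
   26  41  55  46  52]
 [ 52  56  53  52  60  50  51  45  51  51  53  56  51  34  28  85  55  40
   35  41  66  43  28]
 [ 53  53  48  50  59  44  48  44  56  60  53  41  34  69  60  38  49  44
   21  11  30  49  28]]
```

Emit:
apply_moves(
  steps=[
    [-30,0,0,0],
    [-40,0,0,0],
    [-20,0,0,0],
    [0,0,0,0],
    [0,0,0,0],
  ],
)

```text
time_s: 46.65
ee_pos: [511.1, 404.5, 331.1]
tcp_rot: [[-0.689, 0.725, -0.001], [0.725, 0.689, 0.0], [0.001, -0.0, -1.0]]
force: [-0.1, -0.2, 0.8]
gripper_width: 0.001
gripper_force: 0.0
```

Run:
```python
from h import *
s,C=snap('wrist','w23.png')
print(proj(s,C,[(490,430,187),(448,378,149)]).round())
v=cv2.cvtColor(s['image'],cv2.COLOR_RGB2HSV)[...,2]
for y in range(60,236,5):print(y,''.join('#' if a<55 else ('+' if a<100 else '.') for a in v[y,130:340:3]))
```

```text
[[262. 146.]
 [188. 148.]]
60 .............+..............+.........................................
65 ....+........+....+...................................................
70 ....+...+.........+...................................................
75 .........+....+...+...................................................
80 ..................+...................................................
85 ....++++++++++++++...+................................................
90 ..+++++++++++++........+++............................................
95 +++++++++++++.............+...........................................
100 +++++++++++.................+................+........................
105 ++++++++++...................+...........++++++++++...................
110 ++++++++++....................+........+++++++++++++..................
115 +++++++++.....................+.......++++++++++++++++................
120 ..+++++.......................+......++++++++++++++++++...............
125 ..............................+.....+++++++#######+++++...............
130 ...........................
[... 918 characters left out ...]
.........................
195 ......................................................................
200 ......................................................................
205 ......................................................................
210 ......................................................................
215 ......................................................................
220 ......................................................................
225 ......................................................................
230 ......................................................................
235 ......................................................................
```

Run:
```python
from h import *
s,C=snap('wrist')
h=onz(s,C,(269,149),187)[0];t=onz(s,C,(184,150),149)[0];print(h.round(1),t.round(1),np.linalg.norm((h-t)[:2]))
print('head diam',np.linalg.norm(onz(s,C,(250,149),187)-onz(s,C,(289,149),187)))
print('jug->head',np.hypot(436.7-h[0],357.9-h[1]),'spout->jug axis',np.hypot(436.7-t[0],357.9-t[1]))
go(h[0],h[1],225)
```

```text
[495.5 432.1 187. ] [446.5 374.9 149. ] 75.35341405796858
head diam 30.46951357163267
jug->head 94.7072111743186 spout->jug axis 19.62746112009217
at [510.9 404.8 331.1] yaw 43.6 t 46.8 w -0.001 d [ 30.3   7.7 106.2] rows 1.8
```

Emit:
apply_moves(
  steps=[
    [15,4,0,0],
    [15,3,10,0],
    [0,0,45,0],
    [0,0,45,0],
    [0,0,15,0],
  ],
)

```text
time_s: 47.38
ee_pos: [493.1, 430.3, 211.8]
tcp_rot: [[-0.689, 0.724, -0.006], [0.724, 0.689, -0.004], [0.001, -0.007, -1.0]]
force: [-0.2, -0.4, 2.1]
gripper_width: 0.002
gripper_force: 1.2
```

Emit:
apply_moves(
  steps=[
    [0,0,3,0],
    [0,0,3,0],
    [0,0,3,0],
    [0,0,3,0],
    [0,0,0,0],
  ],
)

```text
time_s: 48.0
ee_pos: [497.0, 431.6, 205.3]
tcp_rot: [[-0.688, 0.725, 0.002], [0.725, 0.688, 0.003], [0.0, 0.004, -1.0]]
force: [0.4, 1.7, 3.5]
gripper_width: -0.0
gripper_force: 1.7
```

Emit:
apply_moves(
  steps=[
    [0,0,3,0],
    [0,0,2,0],
    [0,0,0,0],
    [0,0,0,0],
  ],
)

```text
time_s: 48.5
ee_pos: [496.8, 431.1, 199.7]
tcp_rot: [[-0.688, 0.725, 0.002], [0.725, 0.688, 0.001], [-0.0, 0.002, -1.0]]
force: [2.1, 3.7, 5.4]
gripper_width: 0.001
gripper_force: 2.5
```

Emit:
apply_moves(
  steps=[
    [0,0,2,0],
    [0,0,2,0],
    [0,0,0,0],
    [0,0,0,0],
  ],
)

```text
time_s: 49.0
ee_pos: [496.8, 431.1, 197.0]
tcp_rot: [[-0.688, 0.725, 0.002], [0.725, 0.688, 0.001], [-0.001, 0.003, -1.0]]
force: [1.2, 2.9, 10.7]
gripper_width: -0.003
gripper_force: 5.1
```

Emit:
apply_moves(
  steps=[
    [0,0,1,0],
    [0,0,1,0],
    [0,0,0,0],
    [0,0,0,0],
  ],
)

```text
time_s: 49.5
ee_pos: [496.8, 431.1, 196.9]
tcp_rot: [[-0.688, 0.725, 0.003], [0.725, 0.688, 0.002], [-0.001, 0.004, -1.0]]
force: [-1.3, 0.8, 17.9]
gripper_width: -0.003
gripper_force: 8.5
```

Emit:
apply_moves(
  steps=[
    [0,0,-10,0],
    [0,0,-10,0],
    [0,0,-10,0],
    [0,0,-5,0],
    [0,0,0,0],
  ],
)

```text
time_s: 50.12
ee_pos: [495.7, 430.3, 227.7]
tcp_rot: [[-0.688, 0.725, -0.001], [0.725, 0.688, -0.001], [-0.0, -0.001, -1.0]]
force: [0.1, -0.3, -0.1]
gripper_width: -0.003
gripper_force: 0.0
```

Emit:
apply_moves(
  steps=[
    [0,0,0,0],
    [0,0,0,0],
    [0,0,0,0],
    [0,0,0,0],
    [0,0,0,0],
  ],
)

```text
time_s: 50.75
ee_pos: [496.1, 430.6, 228.1]
tcp_rot: [[-0.688, 0.725, -0.0], [0.725, 0.688, 0.0], [0.0, -0.0, -1.0]]
force: [-0.5, -0.0, 0.5]
gripper_width: 0.003
gripper_force: 0.0
```

Emit:
apply_moves(
  steps=[
    [0,0,10,0],
    [0,0,6,0],
    [0,0,4,0],
    [0,0,4,0],
    [0,0,3,0],
  ],
)

```text
time_s: 51.38
ee_pos: [495.7, 430.5, 201.3]
tcp_rot: [[-0.688, 0.725, -0.0], [0.725, 0.688, -0.0], [0.0, -0.001, -1.0]]
force: [-2.7, -1.2, 5.7]
gripper_width: -0.003
gripper_force: 2.3
```

Emit:
apply_moves(
  steps=[
    [0,0,3,0],
    [0,0,3,0],
    [0,0,1,0],
    [0,0,0,0],
    [0,0,0,0],
  ],
)

```text
time_s: 52.0
ee_pos: [495.8, 430.5, 196.9]
tcp_rot: [[-0.688, 0.725, 0.001], [0.725, 0.688, 0.0], [-0.0, 0.001, -1.0]]
force: [-4.8, -3.8, 14.9]
gripper_width: -0.004
gripper_force: 7.2
```

Emit:
apply_moves(
  steps=[
    [0,0,-20,0],
    [0,0,-45,0],
    [0,0,-40,0],
    [14,-18,-25,0],
    [18,-25,0,0],
  ],
  claw=0,
)

```text
time_s: 52.62
ee_pos: [444.5, 425.5, 326.7]
tcp_rot: [[-0.688, 0.726, 0.005], [0.726, 0.688, 0.004], [-0.001, 0.007, -1.0]]
force: [-0.1, -0.1, -0.8]
gripper_width: 0.001
gripper_force: 0.0
```

Emit:
apply_moves(
  steps=[
    [18,-25,0,0],
    [18,-25,0,0],
    [0,0,0,0],
    [0,0,0,0],
    [0,0,0,0],
  ],
  claw=0.5,
)

```text
time_s: 53.25
ee_pos: [382.7, 416.2, 323.8]
tcp_rot: [[-0.688, 0.726, 0.0], [0.726, 0.688, 0.0], [-0.0, 0.0, -1.0]]
force: [0.3, 0.2, -0.5]
gripper_width: 0.499
gripper_force: 0.0
```

Run:
```python
from jfit import *
s,C=snap('wrist','w24.png')
for d in ctrl.silhouettes(s,'jug')[:2]:print(d['score'],d['pixels'].sum(),np.argwhere(d['pixels']).mean(0))
print(proj(s,C,[(437,358,60)]),find(s,C,'ice_1',10))
try: v=jugfit(s,C,[437,358,[-.9,-.8,-.7]])
except Exception as e:print(e)
go(382,416,150)
```

```text
0.67 6207 [219.01466087 252.61623973]
[[258.66063265 221.08934227]] [(array([442.6, 385.8,  24.7]), 0.85), (array([406.8, 351.6,  49.5]), 0.8), (array([445.5, 363.1,  38.3]), 0.79), (array([418.2, 366.4,  31. ]), 0.65), (array([433.9, 342.4,  28.5]), 0.63), (array([405.5, 374.5,  29.2]), 0.42)]
jug [421.1 366.8] handle dir deg 135.5 err 227 of 7918
at [382.4 416.  323.9] yaw 43.5 t 53.5 w 0.498 d [  0.3  -0.3 173.9] rows 2.8
```

Emit:
apply_moves(
  steps=[
    [9,-4,10,0],
    [9,-4,40,0],
    [0,0,50,-2],
    [0,0,55,0],
    [0,0,45,0],
  ],
)

```text
time_s: 54.08
ee_pos: [362.0, 422.8, 121.4]
tcp_rot: [[-0.714, 0.701, -0.002], [0.701, 0.714, -0.001], [0.0, -0.002, -1.0]]
force: [0.7, 1.0, -0.2]
gripper_width: 0.498
gripper_force: 0.0
```

Emit:
apply_moves(
  steps=[
    [0,0,25,0],
    [0,0,12,0],
    [0,0,0,0],
    [0,0,0,0],
  ],
)

```text
time_s: 54.58
ee_pos: [364.4, 424.4, 88.4]
tcp_rot: [[-0.713, 0.701, 0.002], [0.701, 0.713, 0.002], [-0.0, 0.003, -1.0]]
force: [0.1, 0.4, -0.0]
gripper_width: 0.5
gripper_force: 0.0
```

Emit:
apply_moves(
  steps=[
    [0,0,0,0],
    [0,0,0,0],
    [0,0,0,0],
    [0,0,0,0],
    [0,0,0,0],
  ],
  claw=0,
)

```text
time_s: 55.2
ee_pos: [364.0, 424.0, 88.3]
tcp_rot: [[-0.713, 0.701, 0.001], [0.701, 0.713, 0.001], [0.0, 0.002, -1.0]]
force: [-1.0, -0.8, 5.6]
gripper_width: 0.156
gripper_force: 58.8
```

Emit:
apply_moves(
  steps=[
    [0,0,-3,0],
    [0,0,-4,0],
    [0,0,-5,0],
    [0,0,0,0],
    [0,0,0,0],
  ],
)

```text
time_s: 55.82
ee_pos: [363.5, 423.4, 98.9]
tcp_rot: [[-0.713, 0.701, -0.0], [0.701, 0.713, -0.0], [0.0, -0.0, -1.0]]
force: [-0.4, 0.7, -5.1]
gripper_width: 0.157
gripper_force: 58.4
```

Run:
```python
from h import *
o=ctrl.observe();print(np.round(o['force'],1),np.round(o['wrist_torque'],2),o['gripper_force'])
R=np.array(o['tcp_rot']);p=np.array(o['ee_pos']);J=p-80*R[:,0];print('J',J.round(1))
t=p+np.array([432.5,82.4,0])-[J[0],J[1],0];go(t[0],t[1],p[2])
```

```text
[-0.4  0.7 -5.1] [ 0.24  0.31 -0.06] 58.42229962348938
J [420.6 367.4  98.9]
at [363.5 423.4  98.9] yaw 45.5 t 55.8 w 0.157 d [-208.2 -194.9    0. ] rows 4.6
```

Emit:
apply_moves(
  steps=[
    [-3,-3,0,0],
    [-6,-6,0,0],
    [-10,-9,0,0],
    [-13,-12,0,0],
    [-15,-14,0,0],
  ],
)

```text
time_s: 56.45
ee_pos: [366.2, 357.5, 99.1]
tcp_rot: [[-0.713, 0.701, 0.0], [0.701, 0.713, -0.0], [-0.0, -0.0, -1.0]]
force: [-0.1, -0.6, -6.0]
gripper_width: 0.156
gripper_force: 58.5
```

Emit:
apply_moves(
  steps=[
    [-16,-15,0,0],
    [-16,-15,0,0],
    [-16,-15,0,0],
    [-16,-15,0,0],
    [-16,-15,0,0],
  ],
)

```text
time_s: 57.08
ee_pos: [370.4, 247.7, 99.1]
tcp_rot: [[-0.713, 0.701, -0.0], [0.701, 0.713, -0.0], [-0.0, -0.0, -1.0]]
force: [0.7, -0.1, -5.6]
gripper_width: 0.154
gripper_force: 58.4
```

Emit:
apply_moves(
  steps=[
    [-16,-15,0,0],
    [-15,-14,0,0],
    [-13,-12,0,0],
    [-12,-11,0,0],
    [-10,-9,0,0],
  ],
)

```text
time_s: 57.7
ee_pos: [374.5, 158.3, 99.1]
tcp_rot: [[-0.713, 0.701, -0.0], [0.702, 0.713, -0.0], [-0.0, -0.0, -1.0]]
force: [1.1, -0.4, -5.1]
gripper_width: 0.154
gripper_force: 58.5
```

Emit:
apply_moves(
  steps=[
    [-8,-8,0,0],
    [-5,-5,0,0],
    [-2,-2,0,0],
    [0,0,0,0],
    [0,0,0,0],
  ],
)

```text
time_s: 58.32
ee_pos: [375.4, 138.9, 99.1]
tcp_rot: [[-0.714, 0.7, 0.0], [0.7, 0.714, 0.0], [0.0, 0.0, -1.0]]
force: [0.4, -0.1, -5.8]
gripper_width: 0.156
gripper_force: 58.5
```

Run:
```python
from h import *
from scipy.optimize import least_squares
o=ctrl.observe();print(np.round(o['force'],1),np.round(o['wrist_torque'],2))
R=np.array(o['tcp_rot']);p=np.array(o['ee_pos']);J=p-80*R[:,0];print('J',J.round(1))
s,C=snap('wrist','w25.png')
for d in ctrl.silhouettes(s,'cork_mat')[:1]:
    m=d['pixels'];print(d['score'],m.sum());k=cv2.findContours(m.astype(np.uint8),0,1)[0];k=np.concatenate(k)[:,0];P=onz(s,C,k,6)[:,:2]
    f=least_squares(lambda c:np.hypot(*(P-c).T)-62,[432,82],loss='cauchy',f_scale=1);print('mat',f.x.round(1),(abs(f.fun)<2).mean(),len(P))
t=p+np.array([432.5,82.4,0])-[J[0],J[1],0];go(t[0],t[1],p[2])
```

```text
[ 0.4 -0.1 -5.8] [0.29 0.26 0.04]
J [432.5  82.9  99.1]
0.57 2208
mat [433.1  80.8] 0.5611111111111111 360
at [375.3 138.9  99.1] yaw 45.5 t 58.4 w 0.151 d [-0.4 -0.3 -0. ] rows 0.0
```

Emit:
apply_moves(
  steps=[
    [0,1,1.5,0],
    [0,0,1.5,0],
    [0,0,1,0],
    [0,0,0.8,0],
    [0,0,0,0],
  ],
)

```text
time_s: 59.05
ee_pos: [375.9, 139.5, 94.6]
tcp_rot: [[-0.713, 0.701, -0.0], [0.701, 0.713, 0.0], [0.0, 0.0, -1.0]]
force: [-2.2, 0.9, -0.4]
gripper_width: 0.15
gripper_force: 59.2
```

Emit:
apply_moves(
  steps=[
    [0,0,0.6,0],
    [0,0,0,0],
    [0,0,0,0],
  ],
)

```text
time_s: 59.42
ee_pos: [376.0, 139.5, 94.4]
tcp_rot: [[-0.713, 0.701, 0.0], [0.701, 0.713, 0.0], [0.0, 0.0, -1.0]]
force: [-4.6, 1.1, 5.1]
gripper_width: 0.154
gripper_force: 60.0
```

Resting on the mat; release, rise and check.

Emit:
apply_moves(
  steps=[
    [0,0,-0.5,0],
    [0,0,0,0],
    [0,0,0,0],
  ],
  claw=0.4,
)

```text
time_s: 59.8
ee_pos: [376.8, 139.2, 94.5]
tcp_rot: [[-0.713, 0.701, 0.001], [0.701, 0.713, -0.0], [-0.001, 0.001, -1.0]]
force: [-0.3, -0.1, -0.3]
gripper_width: 0.403
gripper_force: 0.0
```

Emit:
apply_moves(
  steps=[
    [0,0,-15,0],
    [0,0,-50,0],
    [0,0,-60,0],
    [0,0,-60,0],
    [0,0,-50,0],
  ],
)

```text
time_s: 60.42
ee_pos: [376.5, 139.3, 331.9]
tcp_rot: [[-0.713, 0.701, 0.003], [0.701, 0.713, 0.0], [-0.002, 0.002, -1.0]]
force: [0.1, 0.3, -0.1]
gripper_width: 0.4
gripper_force: 0.0
```

Emit:
apply_moves(
  steps=[
    [0,0,0,0],
    [0,0,0,0],
    [0,0,0,0],
  ],
)

```text
time_s: 60.8
ee_pos: [374.9, 139.1, 327.3]
tcp_rot: [[-0.713, 0.701, -0.004], [0.701, 0.713, -0.001], [0.002, -0.003, -1.0]]
force: [-0.8, 0.7, 0.2]
gripper_width: 0.395
gripper_force: 0.0
```

Run:
```python
from jfit import *
from scipy.optimize import least_squares
s,C=snap('wrist','w26.png')
v=jugfit(s,C,[432.5,82.4,[-.9,-.8,-.7]],6)
print(find(s,C,'ice_1',12))
s,C=snap('scene','scene26.png')
v=jugfit(s,C,[432.5,82.4,[-.9,-.8,-.7]],6)
for t in 'mug tin scoop scoop_grip scoop_dish cork_mat'.split():print(t,find(s,C,t))
print(find(s,C,'ice_1',12))
```

```text
jug [433.   82.5] handle dir deg 135.2 err 530 of 7586
[(array([460.9,  78.4,  40.3]), 0.91), (array([444.3,  63.1,  37.5]), 0.8), (array([417. ,  69.2,  55.2]), 0.79), (array([428. ,  80.1,  33.8]), 0.59)]
jug [430.9  78.5] handle dir deg 130.2 err 30 of 1364
mug [(array([631.8,  35.1,  60.6]), 0.89)]
tin [(array([ 636. , -219.1,   51.4]), 0.68)]
scoop [(array([ 413.2, -374.5,   18.7]), 0.87)]
scoop_grip [(array([ 408.6, -372.5,   17.6]), 0.58)]
scoop_dish [(array([ 410. , -379.9,    3.2]), 0.75)]
cork_mat [(array([403.1,  53.4,   5.9]), 0.79)]
[]
```

```bash
python3 -c "
from plant import ctrl
print(ctrl.close_job())"
```

```text
the job is handed in; nothing more can be done
None
```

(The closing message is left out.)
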